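# Clear the washing-up beside the fridge

### The job

Clear the dried washing-up from the counter: stand the largest saucepan well on the round cork mat and nest all the others in it in order of size, each sitting level and right down in the one below, with the handles fanned out so that each clears the others (leave more than 60 mm, a hand, between the ends of any two). Hang every cutlery cup by its hook over the front rail of the dish rack, on the outside of the rack. Do not tip a pan over, and leave the food box, the can and the jar alone.

Things in the scene. Friction and masses are not known exactly. Their poses are not given: they have to be found in the camera images.
- pan_l: largest stainless saucepan, standing on the counter: rim diameter 124 mm, foot diameter 108 mm, 60 mm high, straight flared wall 3 mm thick, base 6 mm thick. Origin: centre of its underside; z up; its one long handle runs along its own +x axis. A short bracket climbs from the rim, then from 84 mm to 172 mm from the pan's axis the handle is a level bar 18 mm wide and 10 mm thick, its middle 72 mm above the underside; about 0.34 kg. always present.
- pan_m: second largest stainless saucepan, standing on the counter: rim diameter 106 mm, foot diameter 90 mm, 58 mm high, straight flared wall 3 mm thick, base 6 mm thick. Origin: centre of its underside; z up; its one long handle runs along its own +x axis. A short bracket climbs from the rim, then from 75 mm to 158 mm from the pan's axis the handle is a level bar 18 mm wide and 10 mm thick, its middle 70 mm above the underside; about 0.26 kg; may be absent.
- pan_s: third largest stainless saucepan, standing on the counter: rim diameter 88 mm, foot diameter 72 mm, 57 mm high, straight flared wall 3 mm thick, base 6 mm thick. Origin: centre of its underside; z up; its one long handle runs along its own +x axis. A short bracket climbs from the rim, then from 66 mm to 144 mm from the pan's axis the handle is a level bar 18 mm wide and 10 mm thick, its middle 69 mm above the underside; about 0.20 kg; may be absent.
- pan_xs: smallest stainless saucepan, standing on the counter: rim diameter 70 mm, foot diameter 54 mm, 56 mm high, straight flared wall 3 mm thick, base 6 mm thick. Origin: centre of its underside; z up; its one long handle runs along its own +x axis. A short bracket climbs from the rim, then from 57 mm to 130 mm from the pan's axis the handle is a level bar 18 mm wide and 10 mm thick, its middle 68 mm above the underside; about 0.15 kg; may be absent.
- pan_l_tip (a point): middle of the outer end of the handle of pan_l. A pan nested right down has its handle a few mm above the rims below it, but two handles in one direction would touch and keep the upper pan from sitting down
- pan_m_tip (a point): middle of the outer end of the handle of pan_m
- pan_s_tip (a point): middle of the outer end of the handle of pan_s
- pan_xs_tip (a point): middle of the outer end of the handle of pan_xs
- cup_a: white plastic hang-on cutlery cup, open on top, standing on the counter: 66 mm deep (own x) by 62 mm wide (own y) by 100 mm high, walls 3 mm, about 0.11 kg; may be absent. Origin: centre of its underside; z up. At its back (+x face, 33 mm from the origin) a flat hook 44 mm wide stands up and bends over backwards: its bridge spans 112 to 116 mm above the underside, its lip hangs behind down to 92 mm; between back and lip is a 15 mm gap, 33 to 48 mm from the origin along +x
- cup_a_hook (a point): middle of the underside of the hook's bridge of cup_a, 40.5 mm along +x and 112 mm above the cup's origin
- cup_b: white plastic hang-on cutlery cup, open on top, standing on the counter: 66 mm deep (own x) by 62 mm wide (own y) by 100 mm high, walls 3 mm, about 0.11 kg; may be absent. Origin: centre of its underside; z up. At its back (+x face, 33 mm from the origin) a flat hook 44 mm wide stands up and bends over backwards: its bridge spans 112 to 116 mm above the underside, its lip hangs behind down to 92 mm; between back and lip is a 15 mm gap, 33 to 48 mm from the origin along +x
- cup_b_hook (a point): middle of the underside of the hook's bridge of cup_b, 40.5 mm along +x and 112 mm above the cup's origin
- mat: round cork pot mat, fixed on the counter, 180 mm diameter, 6 mm thick; origin at the centre of its underside
- rack: wire dish rack holding plates, fixed on the counter; origin on the counter below the middle of its front rail; its own x points away from the robot into the rack (260 mm deep), y along the front rail (340 mm long), z up. A lower wire, 6 mm thick, runs along the front 65 mm above the counter, 4 mm in front of the rail, so that a hung cup leans its back on it. The plates start 65 mm behind the rail and reach 205 mm high
- rack_rail (a point): middle of the axis of the rack's front top rail, a level round bar 8 mm thick and 340 mm long (along the rack's y) with posts at its ends, axis 150 mm above the counter; same axes as the rack
- food_box: bystander: lidded food box 126 x 166 x 79 mm, origin at the centre of its underside
- can: bystander: drinks can, 66 mm diameter, 115 mm high, origin at the centre of its underside
- jar: bystander: glass jar, 72 mm diameter, 110 mm high, origin at the centre of its underside

How it is judged:
At the end, for the whole second after the job is handed in: Largest pan within 36 mm of the mat's middle; the rest in it: tilts < 0.10 rad, axes within 24 mm, at most 12, 18, 24 mm (2nd, 3rd, smallest) above the largest's; handle ends > 60 mm apart. Cup hooks within 12 mm across and -3 to 11 mm above the rail's axis, outside, tilt < 0.2 (angle between each of pan_l, pan_m, pan_s, pan_xs's own z axis and vertical below 0.1 rad and horizontal distance between pan_l and mat below 0.036 m and height (world z) of pan_l between 0.003 and 0.01 m and horizontal distance between each of pan_m, pan_s, pan_xs and pan_l below 0.024 m and z of pan_m in the frame of pan_l below 0.012 m and z of pan_s in the frame of pan_l below 0.018 m and z of pan_xs in the frame of pan_l below 0.024 m and horizontal distance between pan_l_tip and pan_m_tip above 0.06 m and horizontal distance between each of pan_l_tip, pan_m_tip and pan_s_tip above 0.06 m and horizontal distance between each of pan_l_tip, pan_m_tip, pan_s_tip and pan_xs_tip above 0.06 m and x of cup_a_hook in the frame of rack_rail between -0.012 and 0.012 m and z of cup_a_hook in the frame of rack_rail between -0.003 and 0.011 m and y of cup_a_hook in the frame of rack_rail between -0.155 and 0.155 m and x of each of cup_a, cup_b in the frame of rack_rail below -0.02 m and angle between each of cup_a, cup_b's own z axis and vertical below 0.2 rad and linear speed of each of cup_a, cup_b below 0.03 m/s and x of cup_b_hook in the frame of rack_rail between -0.012 and 0.012 m and z of cup_b_hook in the frame of rack_rail between -0.003 and 0.011 m and y of cup_b_hook in the frame of rack_rail between -0.155 and 0.155 m); the robot touches nothing.
It fails at once if the food box is shoved more than 40 mm or toppled (distance of food_box from where it was at the start of the episode above 0.04 m or angle between food_box's own z axis and vertical above 0.6 rad).
It fails at once if the can is shoved more than 40 mm or toppled (distance of can from where it was at the start of the episode above 0.04 m or angle between can's own z axis and vertical above 0.6 rad).
It fails at once if the jar is shoved more than 40 mm or toppled (distance of jar from where it was at the start of the episode above 0.04 m or angle between jar's own z axis and vertical above 0.6 rad).
It fails at once if a saucepan is tipped over (angle between any of pan_l, pan_m, pan_s, pan_xs's own z axis and vertical above 0.9 rad).
Of pan_m, pan_s, pan_xs, cup_a, cup_b only 4 to 5 are there at a start; the rules pass over those that are not, and their reading is None.
At some moment in a run one of pan_m, pan_s, pan_xs may be knocked a few centimetres aside while the robot is not near it.
It also fails if it takes over 208 s, if anything falls off the work surface, if the arm or the gripper's body presses on something with over 40 N, if the wrist force passes 120 N, or if a joint passes its speed limit or range.

### The arm

A 7-joint arm with a two-finger parallel gripper is mounted at the origin on the work surface. World frame = base frame: x ahead of the robot, y to its left, z up, the work surface at z = 0. Lengths are in m, angles in rad, forces in N, time in s.
With the tool pointing down it reaches from about 0.4 to 0.85 m from the base axis. Payload 10.4 kg.
Tool frame: the origin (TCP) lies at the very end of the fingers, on their centre line; the grasp point (between the pads) lies 19 mm behind it (grasp_offset is the distance from the TCP to the grasp point, in m); z points along the fingers, y is the line along which they close (so a half turn about z gives the same grasp; the last joint's range is limited). The gripper opens to 85 mm and grips with 20 to 120 N. Pads are 22 mm wide; open, the fingers measure 114 mm over their backs; the gripper's body (76 mm by 85 mm) begins 54 mm behind the grasp point. The pads swing forward as they close: fully open they stand 13 mm farther back than shut.
Start: joints at [-1.148, 0.332, -0.065, 1.46, 0.022, 1.35, -0.088], TCP at [0.269, 0.564, 0.231] pointing down, gripper open.
Joint ranges: [-2.6, 2.6], [-0.5, 2.12], [-1.47, 1.34], [0.16, 2.42], [-1.27, 4.41], [0.06, 2.06], [-2.6, 2.6]. Speed limits (rad/s): [2.22, 2.22, 2.79, 2.79, 3.14, 3.14, 3.14].

### API

Orientations are given as a unit quaternion [x, y, z, w].
In Python, from workcell import * gives the robot as it stands.
- The arm moves only by the tool jog_arm, never from a script. Its argument "plan" is a list of rows, each a list of 3 entries, a list of its own where there are three numbers: the turn, a rotation vector about the tool's x, y, z in rad, then the shift along the tool's x, y, z in m, then the finger opening in m, from 0 to 0.0854. A call has 1 to 8 rows; each row is the pose to reach, as a shift and turn from the pose commanded when the call began, along the tool's axes at that moment; what a row does not reach only later rows make up. A row lasts 1/12 s, in which the tool goes at most 41.7 mm and 7.16 degrees, less where a joint would pass 70% of its speed; a pose out of reach is approached as far as the arm can. A call with a gripper value outside its range is refused whole. The fingers move at their own pace and stop on an object; "force" is the grip in N (left out, the last holds). Time passes only in rows, so rows that repeat a pose let the fingers close. It gives the time, the measured TCP pose, the force, the opening and the grip force at its end, in the units of the state.
- get_obs(): the state, without advancing time (a new reading comes with each control period).
- camera(name): name is "scene" or "top" or "wrist"; returns a dict with "img" (384x512x3 uint8, red, green, blue), "mtx" (3x3 intrinsics, pixels), "k1" (the pictures are not rectified: a ray, as slopes to the right and down, at radius r is drawn at 1 + k1 r^2 times it, then the intrinsics apply), "extrinsics" (4x4, takes a point from camera to world coordinates). Camera axes: x right, y down, z forward; pixel columns grow to the right and rows downward; lengths in m; the calibration is good to about 2 mm. A picture is of the moment at which its call begins. There is no depth.
- hand_in(): hands the job in; it is judged then, once.
The state is a dict: "clock": time; "joint_pos": joint angles; "joint_velocities": joint speeds; "tau": joint torques, N m; "position": TCP position; "ee_rot": TCP orientation; "ft_force": force on the tool from outside, world axes, zero at the start; "torque": the same for the moment, N m; "grip_width": opening from 0.0 (shut) to 1.0 (fully open); "grasp_force": force on a finger pad.
Only numpy, scipy, OpenCV 4.12 (cv2) and the standard library are available. Lean on these libraries where they do the work, as an engineer would, in place of code of your own. Each camera call takes 0.05 s, during which the arm holds its last target. There are 200 camera calls.

## Working session

There is one attempt and no reset: what is moved stays moved. The work goes in short steps, Python scripts to look and compute and a tool call to move; the robot and the scene stay as the last step left them, time stands still between calls to the robot, and variables do not carry over. Pictures are saved under pics/ and viewed, at most 14 in all, crops included, and the job is handed in when it is done.

Besides the shell and the picture viewer there is one more tool, called after "Call:" in YAML: its name, and indented under it one key for each argument. jog_arm: Moves the arm, as the interface text tells. Its arguments: {"type":"object","properties":{"plan":{"type":"array"},"force":{"type":"number"}},"required":["plan"]}

```bash
ls; mkdir -p pics
python3 - <<'E'
from workcell import *
import cv2,numpy as np
for n in ["scene","top"]:
    c=camera(n); cv2.imwrite(f"pics/{n}0.png",cv2.resize(c["img"][:,:,::-1],(800,600),interpolation=cv2.INTER_CUBIC))
    np.savez(f"pics/{n}0.npz",**c); print(n,c["mtx"].tolist(),c["k1"],np.round(c["extrinsics"],3).tolist())
print(get_obs())
E
```

```text
pics
scene [[393.20497871681994, 0.0, 251.92091585170513], [0.0, 393.20497871681994, 190.1702437276652], [0.0, 0.0, 1.0]] -0.11057264709768605 [[-0.114, 0.762, -0.637, 1.324], [0.993, 0.098, -0.06, 0.07], [0.016, -0.64, -0.769, 1.058], [0.0, 0.0, 0.0, 1.0]]
top [[460.79496378427604, 0.0, 250.86789443353075], [0.0, 460.79496378427604, 186.89861044631482], [0.0, 0.0, 1.0]] 0.03601634088696102 [[0.115, -0.971, 0.208, 0.29], [-0.993, -0.112, 0.025, -0.026], [-0.001, -0.209, -0.978, 1.45], [0.0, 0.0, 0.0, 1.0]]
{'clock': 0.1, 'joint_pos': array([-1.14757077,  0.33280375, -0.06468398,  1.46084689,  0.02153854,
        1.34989138, -0.08849289]), 'joint_velocities': array([ 7.82651395e-04, -1.72908223e-03, -5.37594038e-04, -1.29012630e-03,
       -2.46823464e-05, -1.08672051e-04,  1.98481110e-03]), 'tau': array([ 1.17877837e-03, -6.26747561e+01,  4.91043320e-02, -3.92424738e+01,
        1.64115132e-02,  7.11779518e-03, -5.72095689e-05]), 'position': array([0.26935194, 0.5636151 , 0.23060349]), 'ee_rot': array([ 2.21072457e-01,  9.75257183e-01, -6.13562257e-04, -1.38268380e-04]), 'ft_force': array([-0.17857671,  0.18652422, -0.26758411]), 'torque': array([0.04841652, 0.01483019, 0.02360068]), 'grasp_force': 0.0, 'grip_width': 1.003689860434494}
```

View pics/scene0.png

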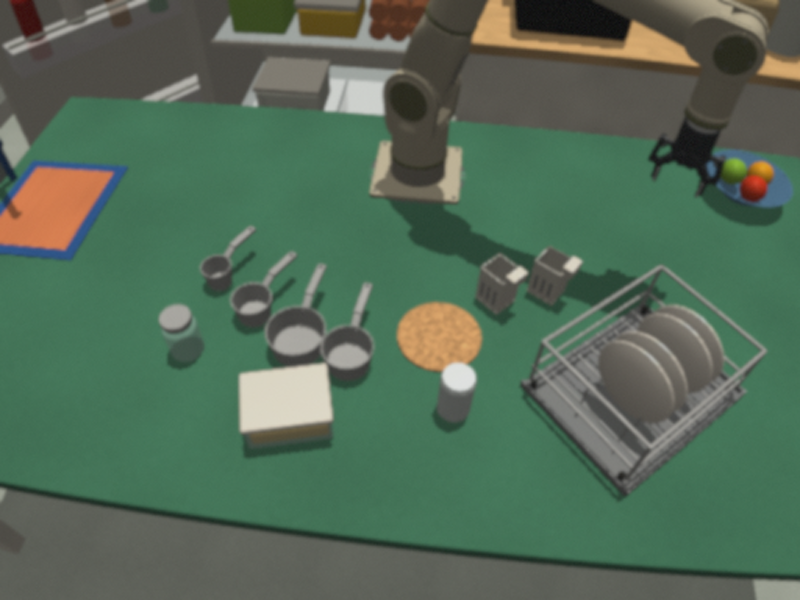

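View pics/top0.png

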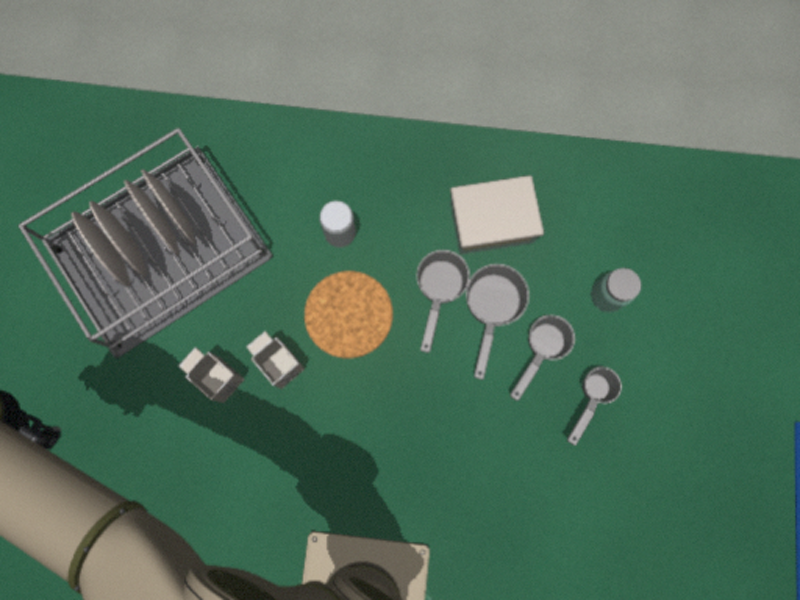

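The top view shows the four pans: M (443,277), L (497,295), S (551,339) and XS (602,385), with handles pointing toward the robot. Both cups are at (212,375) and (277,360), the mat is at (349,314), and the rack's front rail runs from (93,338) to (250,238). The can is just beyond the mat, the food box is beyond M and L, and the jar is right of S.

```bash
cat > h.py <<'E'
from workcell import *
import cv2, numpy as np
from scipy.optimize import minimize
from scipy.spatial.transform import Rotation as Rn
DIM=dict(L=(62,54,60,84,172,72),M=(53,45,58,75,158,70),S=(44,36,57,66,144,69),X=(35,27,56,57,130,68))
def proj(c,P):
    E=np.linalg.inv(c["extrinsics"]); q=np.atleast_2d(P)@E[:3,:3].T+E[:3,3]; s=q[:,:2]/q[:,2:]
    s=s*(1+c["k1"]*(s**2).sum(1,keepdims=True)); return s@c["mtx"][:2,:2].T+c["mtx"][:2,2]
def unproj(c,uv,z,big=False):
    uv=np.atleast_2d(np.float64(uv)); uv=(uv+.5)/1.5625-.5 if big else uv
    d=(uv-c["mtx"][:2,2])/np.diag(c["mtx"])[:2]; s=d.copy()
    for _ in range(20): s=d/(1+c["k1"]*(s**2).sum(1,keepdims=True))
    r=np.c_[s,np.ones(len(s))]@c["extrinsics"][:3,:3].T; o=c["extrinsics"][:3,3]
    return o+r*((z-o[2])/r[:,2])[:,None]
A=np.linspace(0,2*np.pi,40)
def box(x0,x1,w,z0,z1): return np.array([[x,y,z] for x in(x0,x1) for y in(-w/2,w/2) for z in(z0,z1)])
def parts(k):
    if k in DIM:
        r,f,h,a,b,m=DIM[k]
        return [np.vstack([np.c_[r*np.cos(A),r*np.sin(A),0*A+h],np.c_[f*np.cos(A),f*np.sin(A),0*A]]),box(r-2,b,18,m-5,m+5) if 0 else box(a,b,18,m-5,m+5),
                np.vstack([box(r-3,r,14,h-6,h),box(a,a+1,16,m-5,m+5)])]
    return [box(-33,33,62,0,100),box(30,51,44,112,116),box(48,51,44,92,116),box(30,33,44,100,116)]
def world(P,p,z=0):
    c,s=np.cos(p[2]),np.sin(p[2]); P=P/1e3
    return np.c_[p[0]+c*P[:,0]-s*P[:,1],p[1]+s*P[:,0]+c*P[:,1],P[:,2]+z]
def render(c,k,p,z=0,ss=4):
    m=np.zeros((384*ss,512*ss),np.uint8)
    for P in parts(k):
        uv=(proj(c,world(P,p,z))+.5)*ss-.5
        cv2.fillConvexPoly(m,cv2.convexHull(np.round(uv).astype(np.int32)),255)
    return cv2.GaussianBlur(cv2.resize(m,(512,384),interpolation=cv2.INTER_AREA).astype(np.float32)/255,(0,0),1.0)
def soft(c):
    h=c["img"].astype(np.float32); mx,mn=h.max(2),h.min(2); S=(mx-mn)/(mx+1); return np.clip((.5-S)/.3,0,1)
def fit(cams,k,p0,others={},z=0):
    """others: name->(x,y,yaw) masked out"""
    data=[]
    for c in cams:
        w=cv2.dilate((render(c,k,p0,z)>.05).astype(np.uint8),np.ones((15,15)))
        for n,q in others.items(): w&=1-cv2.dilate((render(c,n[0],q)>.05).astype(np.uint8),np.ones((5,5)))
        ys,xs=np.nonzero(w); b=(slice(ys.min(),ys.max()+1),slice(xs.min(),xs.max()+1)); data.append((c,soft(c)[b],w[b],b))
    f=lambda d:sum((w*(render(c,k,np.add(p0,d*[1,1,10]),z)[b]-s)**2).sum() for c,s,w,b in data)
    r=minimize(f,np.zeros(3),method="Nelder-Mead",options=dict(initial_simplex=[[0,0,0],[.012,0,0],[0,.012,0],[0,0,.012]],xatol=2e-4,fatol=.05))
    return np.add(p0,r.x*[1,1,10]),r.fun
def load(n): return dict(np.load(n))
def steps(targets,o=None):
    """targets: list of (pos, yaw of tool y, tilt rotvec world); prints shift/turn of each in the frame of the one before"""
    o=o or get_obs(); p,R=np.array(o["position"]),Rn.from_quat(o["ee_rot"])
    for t in targets:
        pos,yaw=t[0],t[1]; T=down(yaw)
        if len(t)>2: T=Rn.from_rotvec(t[2])*T
        print("turn",np.round((R.inv()*T).as_rotvec(),3).tolist(),"shift",np.round(R.inv().apply(np.array(pos)-p),4).tolist())
        p,R=np.array(pos),T
def down(yaw): return Rn.from_matrix(np.array([[np.sin(yaw),np.cos(yaw),0],[-np.cos(yaw),np.sin(yaw),0],[0,0,-1]]).T.T if 0 else np.column_stack([[-np.sin(-yaw) *-1*-1 if 0 else -np.sin(yaw),np.cos(yaw),0],[np.cos(yaw),np.sin(yaw),0],[0,0,-1]]))
E
sed -i '/^def down/d' h.py
cat >> h.py <<'E'
def down(yaw):
    s,c=np.sin(yaw),np.cos(yaw); return Rn.from_matrix([[-s,c,0],[c,s,0],[0,0,-1]])
E
sed -i 's/box(r-2,b,18,m-5,m+5) if 0 else //' h.py
cat > a.py <<'E'
from h import *
t,s=load("pics/top0.npz"),load("pics/scene0.npz")
cl=dict(L=((497,295),(480,378),.06),M=((443,277),(427,350),.06),S=((551,339),(517,398),.057),X=((602,385),(574,443),.056),C1=((215,378),(195,358),.1),C2=((281,363),(260,343),.1))
P={}
for k,(a,b,z) in cl.items():
    a,b=unproj(t,a,z,1)[0],unproj(t,b,z+.012,1)[0]; P[k]=np.array([a[0],a[1],np.arctan2(b[1]-a[1],b[0]-a[0])])
for it in range(2):
    for k in cl:
        P[k],f=fit([t,s],k[0],P[k],{n:q for n,q in P.items() if n!=k}); print(k,P[k].round(4),round(f,1))
for k in cl:
    for c in (t,s): print(k,fit([c],k[0],P[k],{n:q for n,q in P.items() if n!=k})[0].round(4),end=" ")
    print()
print("mat",unproj(t,(349,314),.006,1),"rail",unproj(t,[(93,338),(250,238)],.15,1),"can",unproj(t,(337,214),.115,1),"box",unproj(t,[(452,188),(532,178),(543,235),(463,248)],.079,1),"jar",unproj(t,(625,285),.11,1))
print("rail scene",unproj(s,[(545,343),(662,268),(652,446)],.15,1),"mat s",unproj(s,(440,336),.006,1))
np.save("P.npy",P)
print(down(1.124).as_quat())
v=[]
for c,(bx) in ((t,[(0,110,300,380)]),(s,[(510,240,280,260)])):
    x,y,w,h=bx[0]; I=cv2.resize(c["img"][:,:,::-1],(800,600),interpolation=cv2.INTER_CUBIC)[y:y+h,x:x+w]; v.append(cv2.resize(I,(400,int(400*h/w)),interpolation=cv2.INTER_CUBIC))
H=max(i.shape[0] for i in v); cv2.imwrite("pics/rack.png",np.hstack([np.pad(i,((0,H-i.shape[0]),(0,0),(0,0))) for i in v]))
E
python3 a.py
```

```text
L [ 0.6078 -0.1965  3.0005] 545.6
M [ 0.6327 -0.084   3.0315] 493.7
S [ 0.534  -0.3092  2.6576] 221.4
X [ 0.4532 -0.4127  2.6812] 186.2
C1 [0.3805 0.3312 0.9602] 267.4
C2 [0.4216 0.2129 0.8159] 322.8
L [ 0.6078 -0.1965  3.0005] 601.1
M [ 0.6327 -0.084   3.0315] 530.8
S [ 0.534  -0.3092  2.6577] 222.5
X [ 0.4532 -0.4128  2.6808] 190.1
C1 [0.3805 0.3312 0.9602] 257.7
C2 [0.4217 0.2135 0.8033] 303.4
L [ 0.6065 -0.1974  2.9914] L [ 0.611  -0.1962  3.0123] 
M [ 0.6326 -0.0839  3.0249] M [ 0.633  -0.0856  3.0278] 
S [ 0.534  -0.3091  2.6576] S [ 0.5324 -0.3109  2.6676] 
X [ 0.4531 -0.4122  2.6792] X [ 0.4525 -0.4137  2.7111] 
C1 [0.3814 0.3317 0.9775] C1 [0.3805 0.3312 0.9602] 
C2 [0.422  0.215  0.7684] C2 [0.4183 0.2119 0.8249] 
mat [[0.5420442  0.09438493 0.006     ]] rail [[0.42029241 0.53725681 0.15      ]
 [0.63938439 0.28513874 0.15      ]] can [[0.71603014 0.13352742 0.115     ]] box [[ 0.80803422 -0.08449812  0.079     ]
 [ 0.84723991 -0.2421129   0.079     ]
 [ 0.73078363 -0.27272477  0.079     ]
 [ 0.68631209 -0.11828572  0.079     ]] jar [[ 0.63968941 -0.42837811  0.11      ]]
rail scene [[0.6440516  0.28594662 0.15      ]
 [0.42192048 0.54046257 0.15      ]
 [0.83399235 0.45780388 0.15      ]] mat s [[0.54542679 0.09678139 0.006     ]]
[0.22154462 0.97515024 0.         0.        ]
```

View pics/rack.png

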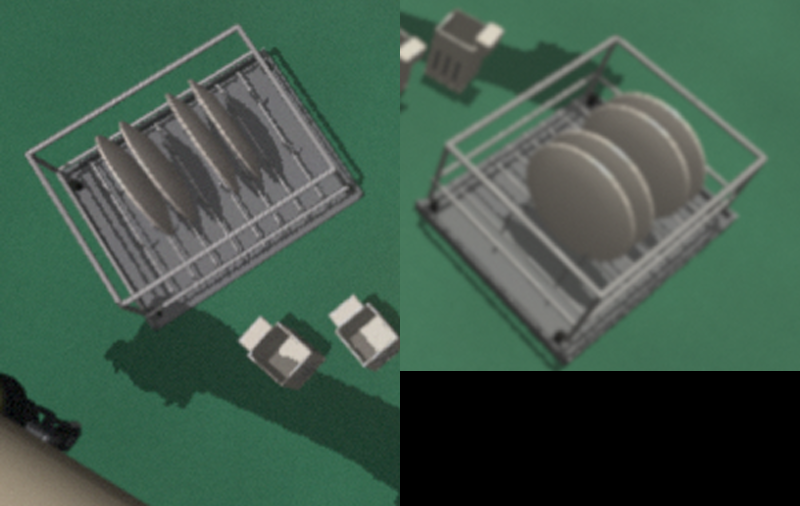

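The crops show the front rail between its end posts from (120,305) to (335,172) in the left tile and (447,145) to (617,38) in the right tile. Both cameras agree on it to about 2 mm. I'll do the cups first, because cup 2 is close to the mat.

Run:
```python
from h import *
c=[0.3805,0.3312]; y=0.96+np.pi/2
steps([(c+[.20],y),(c+[.06],y),(c+[.14],y)])
```

```text
turn [-0.001, -0.001, -1.406] shift [-0.2005, -0.1617, 0.0308]
turn [0.0, 0.0, 0.0] shift [0.0, 0.0, 0.14]
turn [0.0, 0.0, 0.0] shift [0.0, 0.0, -0.08]
```

Call:
jog_arm:
  plan:
    - [[0, 0, -0.9], [-0.2005, -0.1617, 0.0308], 0.0854]
    - [[0, 0, -0.9], [-0.2005, -0.1617, 0.0308], 0.0854]
    - [[0, 0, -0.9], [-0.2005, -0.1617, 0.0308], 0.0854]
    - [[0, 0, -0.9], [-0.2005, -0.1617, 0.0308], 0.0854]
    - [[0, 0, -0.9], [-0.2005, -0.1617, 0.0308], 0.0854]
    - [[0, 0, -0.9], [-0.2005, -0.1617, 0.0308], 0.0854]
    - [[0, 0, -0.9], [-0.2005, -0.1617, 0.0308], 0.0854]
    - [[0, 0, -0.9], [-0.2005, -0.1617, 0.0308], 0.0854]

```text
clock: 0.77
position: [0.3831, 0.3264, 0.1999]
ee_rot: [-0.225, 0.974, -0.001, -0.0]
ft_force: [-0.1, -0.7, -0.1]
grip_width: 1.001
grasp_force: 0.0
```

Call:
jog_arm:
  plan:
    - [[0, 0, -0.506], [0, 0, 0], 0.0854]
    - [[0, 0, -0.506], [0, 0, 0], 0.0854]
    - [[0, 0, -0.506], [0, 0, 0], 0.0854]
    - [[0, 0, -0.506], [0, 0, 0], 0.0854]
    - [[0, 0, -0.506], [0, 0, 0], 0.0854]
    - [[0, 0, -0.506], [0, 0, 0], 0.0854]

```text
clock: 1.27
position: [0.3806, 0.3315, 0.2003]
ee_rot: [-0.46, 0.888, -0.0, -0.0]
ft_force: [0.3, -0.5, -0.1]
grip_width: 0.999
grasp_force: 0.0
```

Run:
```python
from h import *
o=get_obs();print(o["position"],o["joint_pos"].round(2))
c=camera("wrist");np.savez("pics/w1.npz",**c);cv2.imwrite("pics/w1.png",cv2.resize(c["img"][:,:,::-1],(640,480)))
P=np.load("P.npy",allow_pickle=True).item()
print(fit([c],"C",P["C1"],{"C2":P["C2"]}))
c=[0.3805,0.3312]; y=0.96+np.pi/2
steps([(c+[.20],y),(c+[.06],y)])
```

```text
[0.38055292 0.33145887 0.20029425] [-0.78  0.09 -0.03  1.82  0.    1.24  1.72]
(array([0.38034038, 0.33074999, 0.98513925]), np.float64(232.13552856445312))
turn [0.0, -0.0, -0.004] shift [0.0003, -0.0001, 0.0003]
turn [0.0, 0.0, 0.0] shift [0.0, 0.0, 0.14]
```

View pics/w1.png

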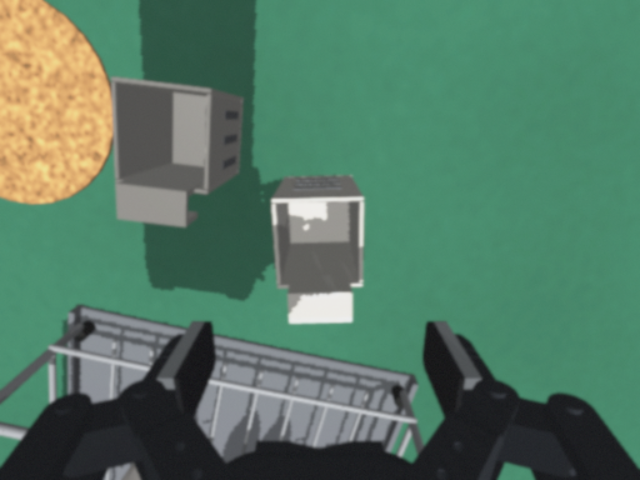

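The wrist view agrees with the fit: cup 1 is centred at (318,245) and the rail runs from (52,347) to (413,417). I'll descend and grip.

Call:
jog_arm:
  plan:
    - [[0, 0, 0.02], [0, 0, 0.04], 0.0854]
    - [[0, 0, 0.02], [0, 0, 0.08], 0.0854]
    - [[0, 0, 0.02], [0, 0, 0.12], 0.0854]
    - [[0, 0, 0.02], [0, 0, 0.14], 0.0854]
    - [[0, 0, 0.02], [0, 0, 0.14], 0.0854]

```text
clock: 1.73
position: [0.3782, 0.3292, 0.056]
ee_rot: [-0.452, 0.892, -0.001, -0.004]
ft_force: [-0.2, -1.5, 0.8]
grip_width: 1.002
grasp_force: 0.0
```

Call:
jog_arm:
  plan:
    - [[0, 0, 0], [0, 0, 0], 0.05]
    - [[0, 0, 0], [0, 0, 0], 0.05]
    - [[0, 0, 0], [0, 0, 0], 0.05]
    - [[0, 0, 0], [0, 0, 0], 0.05]
    - [[0, 0, 0], [0, 0, 0], 0.05]
    - [[0, 0, 0], [0, 0, 0], 0.05]
  force: 50

```text
clock: 2.23
position: [0.3819, 0.3328, 0.0627]
ee_rot: [-0.453, 0.892, 0.001, 0.002]
ft_force: [0.2, -1.5, 7.8]
grip_width: 0.725
grasp_force: 54.5
```

Run:
```python
from h import *
w=load("pics/w1.npz")
pk=lambda L:np.array([((x+.5)*.8-.5,(y+.5)*.8-.5) for x,y in L])
print("rail wrist",unproj(w,pk([(52,347),(413,417)]),.15))
# refine: for each camera, ridge search across predicted rail
t,s=load("pics/top0.npz"),load("pics/scene0.npz")
a,b=np.array([.421,.538]),np.array([.641,.2855]); u=(b-a)/np.linalg.norm(b-a); n=np.array([-u[1],u[0]])
n=n if n[0]>0 else -n
for nm,c in (("top",t),("scene",s),("wrist",w)):
    g=1-soft(c) if 0 else c["img"].astype(np.float32).mean(2); pts=[]
    for f in np.arange(.06,.95,.03):
        q=a+(b-a)*f; off=np.arange(-.010,.0101,.0005)
        uv=proj(c,np.array([[*(q+n*d),.15] for d in off])).astype(np.float32)
        if uv.min()<1 or uv[:,0].max()>510 or uv[:,1].max()>382: continue
        v=cv2.remap(g,uv[:,0],uv[:,1],cv2.INTER_LINEAR).ravel(); v=v-np.median(v)
        if v.max()>15: 
            wv=np.clip(v-.5*v.max(),0,None); pts.append((f,1e3*(wv*off).sum()/wv.sum()))
    p=np.array(pts); print(nm,len(p),np.median(p[:,1]).round(2),np.polyfit(p[:,0]-.5,p[:,1],1).round(2),p[:,1].round(1))
print(n,np.arctan2(n[1],n[0]))
print(get_obs()["position"],get_obs()["grip_width"],get_obs()["grasp_force"])
```

```text
rail wrist [[0.54483296 0.27600535 0.15      ]
 [0.38817038 0.45153186 0.15      ]]
top 29 1.06 [0.62 1.11] [0.5 0.9 0.7 0.7 1.  1.  1.  0.8 0.8 0.9 1.1 1.  1.  1.3 1.9 1.3 1.6 1.7
 1.1 1.1 1.  0.8 1.2 1.2 1.2 1.4 1.2 1.3 1.2]
scene 30 -3.22 [ 0.34 -3.27] [-3.8 -3.7 -3.6 -3.4 -3.6 -3.5 -3.2 -3.  -3.2 -3.1 -3.2 -3.2 -3.2 -3.1
 -3.3 -3.1 -2.9 -2.9 -3.  -3.3 -3.5 -3.4 -3.4 -3.2 -3.4 -3.2 -3.5 -3.2
 -3.1 -3.2]
wrist 3 3.13 [-28.15  13.89] [9.6 1.1 3.1]
[0.75396232 0.65691767] 0.7167232611654083
[0.38186722 0.33278525 0.06266754] 0.724801902442911 54.52327897713985
```

Call:
jog_arm:
  plan:
    - [[0, 0, 0], [0, 0, -0.03], 0.05]
    - [[0, 0, 0], [0, 0, -0.06], 0.05]
    - [[0, 0, 0], [0, 0, -0.09], 0.05]
    - [[0, 0, 0], [0, 0, -0.09], 0.05]
    - [[0, 0, 0], [0, 0, -0.09], 0.05]

```text
clock: 2.65
position: [0.3816, 0.3326, 0.1529]
ee_rot: [-0.453, 0.892, 0.001, 0.002]
ft_force: [-0.2, -0.3, -1.0]
grip_width: 0.722
grasp_force: 55.0
```

Run:
```python
from h import *
o=get_obs();print(o["position"],o["ft_force"],o["grip_width"])
w=load("pics/w1.npz"); print(w["extrinsics"].round(3),w["mtx"][0],w["k1"])
a,b=[.421,.538],[.641,.2855]; n=np.array([.754,.657])
for z in (.15,.065,0): print(z,(proj(w,[[*a,z],[*b,z]])*1.25).round())
c=camera("wrist");np.savez("pics/w2.npz",**c)
I=cv2.resize(c["img"][:,:,::-1],(640,480))
uv=proj(c,[[*(np.array(a)*(1-f)+np.array(b)*f),.15] for f in np.linspace(0,1,12)])*1.25
for q in uv: cv2.circle(I,tuple(int(v) for v in q),2,(0,0,255),-1) if abs(q).max()<2000 else 0
cv2.imwrite("pics/w2.png",I)
s=camera("scene");np.savez("pics/s2.npz",**s); t=camera("top");np.savez("pics/t2.npz",**t)
```

```text
[0.38158665 0.332559   0.15290269] [-0.17549667 -0.26566624 -1.01819589] 0.7219545000292715
[[-0.818  0.544  0.19   0.332]
 [ 0.576  0.772  0.268  0.263]
 [-0.001  0.328 -0.945  0.343]
 [ 0.     0.     0.     1.   ]] [296.52449683   0.         254.92208849] -0.0350292541593434
0.15 [[432. 509.]
 [-26. 422.]]
0.065 [[408. 423.]
 [ 53. 351.]]
0 [[395. 379.]
 [ 94. 315.]]
```

View pics/w2.png

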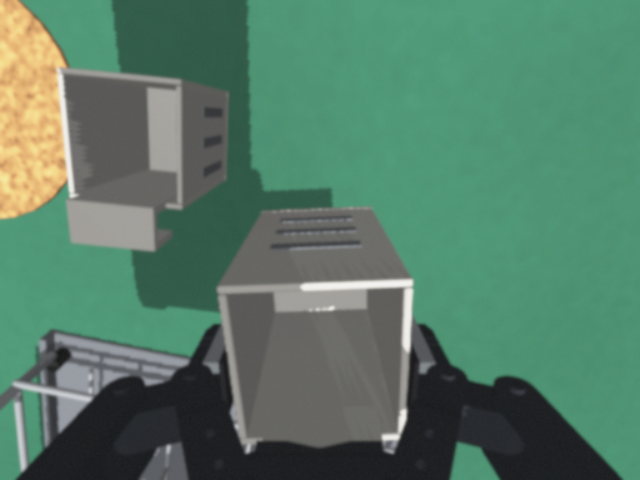

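The held cup sits straight in the gripper, with its front top edge from (220,290) to (411,283). The line I picked earlier was the rack's lower wire.

```bash
cat > ridge.py <<'E'
from h import *
a,b=np.array([.421,.538]),np.array([.641,.2855]); n=np.array([.75396,.65692])
def ridge(c,z,d0,fs=np.arange(.06,.95,.03),W=.010,thr=15):
    g=c["img"].astype(np.float32).mean(2); pts=[]
    for f in fs:
        off=np.arange(-W,W+1e-5,.0005); q=a+(b-a)*f+n*d0
        uv=proj(c,np.array([[*(q+n*d),z] for d in off])).astype(np.float32)
        if uv.min()<1 or uv[:,0].max()>510 or uv[:,1].max()>382: continue
        v=cv2.remap(g,uv[:,0],uv[:,1],cv2.INTER_LINEAR).ravel(); v=v-np.median(v)
        if v.max()>thr: 
            k=np.clip(v-.5*v.max(),0,None); pts.append((round(f,2),round(1e3*(k*off).sum()/k.sum(),1)))
    return pts
E
python3 - <<'E'
from ridge import *
w,w2=load("pics/w1.npz"),load("pics/w2.npz")
print("wire",ridge(w,.065,-.004,np.arange(.05,.95,.05),.012,8))
print("wire2",ridge(w2,.065,-.004,np.arange(.05,1,.04),.012,8)); print("rail2",ridge(w2,.15,0,np.arange(.05,1,.04),.012,8))
for k in ("t","s"): print(k,"wire",[x[1] for x in ridge(load(f"pics/{k}2.npz"),.065,-.004)],"rail",[x[1] for x in ridge(load(f"pics/{k}2.npz"),.15,0)])
o=get_obs(); T=down(0.98+np.pi/2); R=Rn.from_quat(o["ee_rot"])
q=unproj(w2,(np.array([(220,289),(411,283)])+.5)*.8-.5,.190)
print((R.inv().apply(q-o["position"])*1e3).round(1), R.as_matrix().round(3))
E
```

```text
wire [(np.float64(0.05), np.float64(0.4)), (np.float64(0.1), np.float64(0.3)), (np.float64(0.15), np.float64(0.5)), (np.float64(0.2), np.float64(0.8)), (np.float64(0.25), np.float64(0.7)), (np.float64(0.3), np.float64(0.6)), (np.float64(0.35), np.float64(0.8)), (np.float64(0.4), np.float64(0.8)), (np.float64(0.45), np.float64(0.7)), (np.float64(0.5), np.float64(0.8)), (np.float64(0.55), np.float64(0.6)), (np.float64(0.7), np.float64(10.0)), (np.float64(0.75), np.float64(1.0)), (np.float64(0.8), np.float64(1.3)), (np.float64(0.85), np.float64(1.4)), (np.float64(0.9), np.float64(1.4))]
wire2 [(np.float64(0.09), np.float64(-6.4)), (np.float64(0.13), np.float64(-11.6)), (np.float64(0.17), np.float64(-10.7)), (np.float64(0.21), np.float64(-8.8)), (np.float64(0.45), np.float64(11.2)), (np.float64(0.49), np.float64(-9.6)), (np.float64(0.69), np.float64(6.9)), (np.float64(0.77), np.float64(-11.1)), (np.float64(0.81), np.float64(-10.4)), (np.float64(0.85), np.float64(1.0)), (np.float64(0.89), np.float64(1.1)), (np.float64(0.93), np.float64(0.6)), (np.float64(0.97), np.float64(0.9))]
rail2 []

[... 1167 characters left out ...]
), np.float64(-2.8), np.float64(-2.3)] rail [np.float64(-3.7), np.float64(-3.8), np.float64(-3.6), np.float64(-3.5), np.float64(-3.6), np.float64(-3.9), np.float64(-3.5), np.float64(-3.3), np.float64(-3.6), np.float64(-3.3), np.float64(-3.7), np.float64(-3.4), np.float64(-3.4), np.float64(-3.4), np.float64(-3.6), np.float64(-3.3), np.float64(-3.2), np.float64(-3.3), np.float64(-3.4), np.float64(-3.4), np.float64(-3.5), np.float64(-3.4), np.float64(-3.3), np.float64(-3.2), np.float64(-3.4), np.float64(-3.1), np.float64(-3.0), np.float64(-2.6), np.float64(-2.4), np.float64(-2.6)]
[[ 31.5 -30.9 -40.3]
 [ 33.7  29.1 -40.3]] [[-0.59  -0.808 -0.001]
 [-0.808  0.59  -0.001]
 [ 0.001  0.    -1.   ]]
```

```bash
cat >> h.py <<'E'
N=np.array([.75396,.65692,0]); YR=np.array([-.65692,.75396,0]); MID=np.array([.5317,.4123,.15])
def hang(y,hx,hz,tilt,h=(-.0397,0,-.0493)):
    H=MID+YR*y+N*hx; H[2]=hz; R=Rn.from_rotvec(YR*tilt)*down(.7167+np.pi/2)
    return (H-R.apply(h),.7167+np.pi/2,YR*tilt)
E
python3 - <<'E'
from h import *
steps([hang(.075,-.001,.205,.07),hang(.075,-.001,.182,.07)])
E
```

```text
turn [-0.008, 0.068, 0.223] shift [-0.1286, 0.0084, -0.0091]
turn [0.0, 0.0, 0.0] shift [-0.0016, 0.0, 0.0229]
```

Call:
jog_arm:
  plan:
    - [[-0.008, 0.068, 0.223], [-0.03, 0.0084, -0.0091], 0.05]
    - [[-0.008, 0.068, 0.223], [-0.06, 0.0084, -0.0091], 0.05]
    - [[-0.008, 0.068, 0.223], [-0.09, 0.0084, -0.0091], 0.05]
    - [[-0.008, 0.068, 0.223], [-0.115, 0.0084, -0.0091], 0.05]
    - [[-0.008, 0.068, 0.223], [-0.1286, 0.0084, -0.0091], 0.05]
    - [[-0.008, 0.068, 0.223], [-0.1286, 0.0084, -0.0091], 0.05]
    - [[-0.008, 0.068, 0.223], [-0.1286, 0.0084, -0.0091], 0.05]

```text
clock: 3.38
position: [0.4492, 0.4401, 0.1577]
ee_rot: [-0.351, 0.936, -0.012, -0.033]
ft_force: [-0.3, -0.0, -1.1]
grip_width: 0.724
grasp_force: 54.9
```

Run:
```python
from h import *
steps([hang(.075,-.001,.205,.07),hang(.075,-.001,.182,.07)])
s=camera("scene");np.savez("pics/s3.npz",**s)
# predicted hook points
h=lambda x,y,z:hang(.075,-.001,.205,.07)[0]
o=get_obs(); R=Rn.from_quat(o["ee_rot"]); p=o["position"]
C=lambda x,y,z: p+R.apply([.0008-x,y,.0627-z])
K=4
uv=proj(s,[C(.049,-.022,.092),C(.049,.022,.092),C(.051,.022,.116),C(.051,-.022,.116)]); rl=proj(s,[MID-YR*.17,MID+YR*.17])
c0=uv.mean(0).astype(int); x0,y0=c0[0]-70,c0[1]-52
I=s["img"][y0:y0+104,x0:x0+140,::-1]; I=cv2.resize(I,None,fx=5,fy=5,interpolation=cv2.INTER_CUBIC)
cv2.imwrite("pics/s3.png",I); print("predicted lip in crop",((uv-[x0,y0]+.5)*5).round().tolist(),"rail",((rl-[x0,y0]+.5)*5).round().tolist())
```

```text
turn [0.0, -0.001, 0.001] shift [0.0002, -0.0002, -0.0009]
turn [0.0, 0.0, 0.0] shift [-0.0016, 0.0, 0.0229]
predicted lip in crop [[325.0, 293.0], [371.0, 264.0], [388.0, 241.0], [342.0, 271.0]] rail [[42.0, 488.0], [420.0, 247.0]]
```

View pics/s3.png

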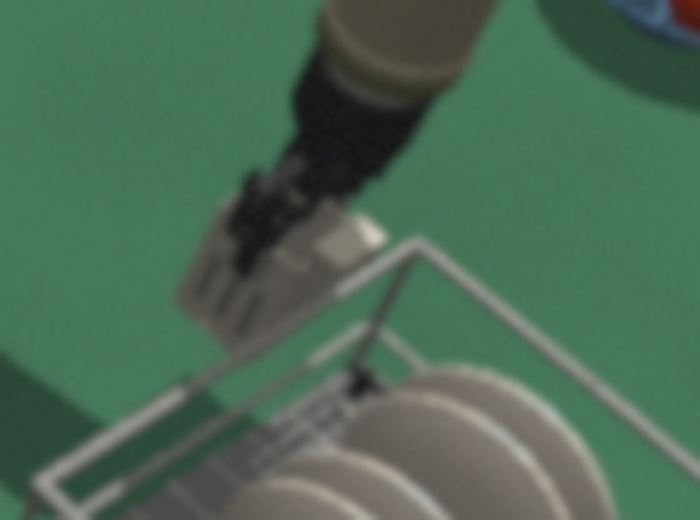

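The bright hook lip, with its corner at (388,238), lies just past the rail line and shows the same offset as the rail, so alignment is good. I'll lower it.

Call:
jog_arm:
  plan:
    - [[0, 0, 0], [-0.001, 0, 0.014], 0.05]
    - [[0, 0, 0], [-0.0017, 0, 0.024], 0.05]
    - [[0, 0, 0], [-0.0021, 0, 0.03], 0.05]
    - [[0, 0, 0], [-0.0025, 0, 0.036], 0.05]
    - [[0, 0, 0], [-0.0028, 0, 0.039], 0.05]
    - [[0, 0, 0], [-0.0028, 0, 0.039], 0.05]

```text
clock: 3.93
position: [0.4495, 0.4401, 0.1198]
ee_rot: [-0.351, 0.936, -0.012, -0.033]
ft_force: [0.1, -0.5, -1.8]
grip_width: 0.723
grasp_force: 55.0
```

Run:
```python
from h import *
steps([hang(.075,-.001,.165,.07),hang(.075,-.001,.155,.07),hang(.075,-.001,.155,.0)])
s=camera("scene");np.savez("pics/s4.npz",**s)
o=get_obs(); R=Rn.from_quat(o["ee_rot"]); p=o["position"]; print(p,o["ft_force"])
C=lambda x,y,z: p+R.apply([.0008-x,y,.0627-z])
uv=proj(s,[C(.049,-.022,.092),C(.049,.022,.092),C(.051,.022,.116),C(.051,-.022,.116)])
x0,y0=[int(v) for v in uv.mean(0)-[40,30]]
I=s["img"][y0:y0+60,x0:x0+80,::-1]; I=cv2.resize(I,None,fx=8,fy=8,interpolation=cv2.INTER_CUBIC)
cv2.imwrite("pics/s4.png",I); print("predicted lip in crop",((uv-[x0,y0]+.5)*8).round().tolist())
```

```text
turn [0.0, 0.001, 0.0] shift [0.0003, 0.0, 0.0012]
turn [0.0, 0.0, 0.0] shift [-0.0007, 0.0, 0.01]
turn [-0.0, -0.07, 0.0] shift [-0.0035, 0.0, 0.0027]
[0.44969139 0.44036218 0.1204375 ] [-0.91842705  0.49455606 -0.73571308]
predicted lip in crop [[276.0, 286.0], [349.0, 239.0], [375.0, 205.0], [302.0, 252.0]]
```

View pics/s4.png

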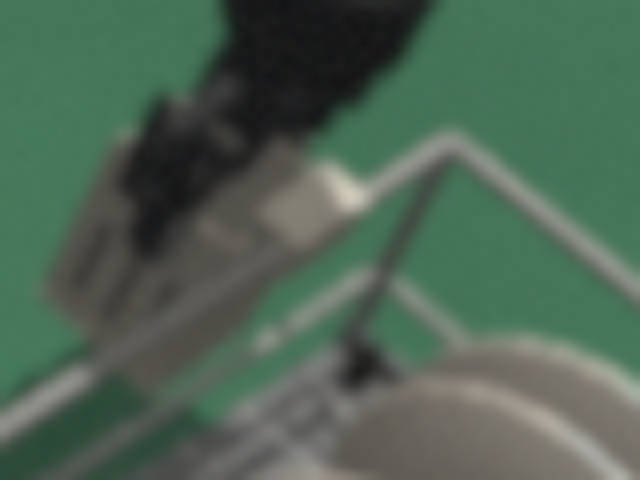

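The lip is now on the rack side of the rail, covering it at about (330,225), with no contact force. I'll set it down, release and rise.

Call:
jog_arm:
  plan:
    - [[0, 0, 0], [-0.0002, 0, 0.005], 0.05]
    - [[0, 0, 0], [-0.0005, 0, 0.011], 0.05]
    - [[0, 0, 0], [-0.0005, 0, 0.011], 0.05]

```text
clock: 4.23
position: [0.4492, 0.4399, 0.1082]
ee_rot: [-0.351, 0.936, -0.012, -0.033]
ft_force: [-0.5, -0.1, -1.7]
grip_width: 0.724
grasp_force: 55.0
```

Call:
jog_arm:
  plan:
    - [[0, 0, 0], [0, 0, 0], 0.07]
    - [[0, 0, 0], [0, 0, 0], 0.0854]
    - [[0, 0, 0], [0, 0, 0], 0.0854]
    - [[0, 0, 0], [0, 0, 0], 0.0854]
    - [[0, 0, 0], [0, 0, 0], 0.0854]

```text
clock: 4.65
position: [0.4497, 0.4405, 0.1098]
ee_rot: [-0.351, 0.936, -0.012, -0.032]
ft_force: [0.1, 0.3, 1.0]
grip_width: 1.0
grasp_force: 0.0
```

Call:
jog_arm:
  plan:
    - [[0, 0, 0], [0, 0, -0.03], 0.0854]
    - [[0, 0, 0], [0, 0, -0.06], 0.0854]
    - [[0, 0, 0], [0, 0, -0.1], 0.0854]
    - [[0, 0, 0], [0, 0, -0.1], 0.0854]

```text
clock: 4.98
position: [0.4571, 0.4472, 0.2177]
ee_rot: [-0.351, 0.936, -0.009, -0.027]
ft_force: [0.2, 1.1, 2.2]
grip_width: 1.004
grasp_force: 0.0
```

Run:
```python
from h import *
P=np.load("P.npy",allow_pickle=True).item()
x,y,a=P["C2"]; print(get_obs()["position"])
steps([((x,y,.20),a+np.pi/2),((x,y,.06),a+np.pi/2)])
t,s=camera("top"),camera("scene"); np.savez("pics/t5.npz",**t);np.savez("pics/s5.npz",**s)
g=np.array([*(MID+YR*.075-N*.0405)[:2],.7167])
for c in (t,s): print(fit([c],"C",g,z=.042))
```

```text
[0.45714648 0.4471829  0.21773564]
turn [0.004, -0.057, -0.086] shift [0.1789, -0.1529, 0.0277]
turn [0.0, 0.0, 0.0] shift [0.0, 0.0, 0.14]
(array([0.4562604 , 0.46146287, 0.4620903 ]), np.float64(1027.119140625))
(array([0.45113294, 0.44117531, 0.64824465]), np.float64(760.0486450195312))
```

Call:
jog_arm:
  plan:
    - [[0.004, -0.057, -0.086], [0.02, -0.018, -0.01], 0.0854]
    - [[0.004, -0.057, -0.086], [0.1789, -0.1529, 0.0277], 0.0854]
    - [[0.004, -0.057, -0.086], [0.1789, -0.1529, 0.0277], 0.0854]
    - [[0.004, -0.057, -0.086], [0.1789, -0.1529, 0.0277], 0.0854]
    - [[0.004, -0.057, -0.086], [0.1789, -0.1529, 0.0277], 0.0854]
    - [[0.004, -0.057, -0.086], [0.1789, -0.1529, 0.0277], 0.0854]
    - [[0.004, -0.057, -0.086], [0.1789, -0.1529, 0.0277], 0.0854]
    - [[0.004, -0.057, -0.086], [0.1789, -0.1529, 0.0277], 0.0854]

```text
clock: 5.75
position: [0.4187, 0.2081, 0.1928]
ee_rot: [-0.389, 0.921, -0.002, -0.006]
ft_force: [0.6, 1.5, -0.1]
grip_width: 0.999
grasp_force: 0.0
```

Call:
jog_arm:
  plan:
    - [[0, 0, 0], [0, 0, 0], 0.0854]
    - [[0, 0, 0], [0, 0, 0], 0.0854]

```text
clock: 5.92
position: [0.4191, 0.2122, 0.1935]
ee_rot: [-0.392, 0.92, -0.002, -0.005]
ft_force: [-0.5, 0.3, 0.8]
grip_width: 0.998
grasp_force: 0.0
```

Run:
```python
from h import *
P=np.load("P.npy",allow_pickle=True).item()
c=camera("wrist"); q,f=fit([c],"C",P["C2"]); print(q,f,get_obs()["position"])
t=camera("top"); g=np.array([*(MID+YR*.075-N*.0405)[:2],.7167]); print("hung",fit([t],"C",g,z=.042), "C2 top",fit([t],"C",P["C2"]))
x,y,a=q
steps([((x,y,.20),a+np.pi/2),((x,y,.06),a+np.pi/2)])
```

```text
[0.42080231 0.21443845 0.82842996] 234.9759521484375 [0.4191328  0.21237102 0.1935243 ]
hung (array([0.46730609, 0.4684682 , 0.43581395]), np.float64(1181.3685302734375)) C2 top (array([0.42416688, 0.2473495 , 0.37440927]), np.float64(889.7219848632812))
turn [0.0, -0.012, -0.023] shift [-0.0026, 0.0003, -0.0065]
turn [0.0, 0.0, 0.0] shift [0.0, 0.0, 0.14]
```

Call:
jog_arm:
  plan:
    - [[0, -0.012, -0.023], [-0.0026, 0, 0.0], 0.0854]
    - [[0, -0.012, -0.023], [-0.0026, 0, 0.035], 0.0854]
    - [[0, -0.012, -0.023], [-0.0026, 0, 0.075], 0.0854]
    - [[0, -0.012, -0.023], [-0.0026, 0, 0.115], 0.0854]
    - [[0, -0.012, -0.023], [-0.0026, 0, 0.1335], 0.0854]
    - [[0, -0.012, -0.023], [-0.0026, 0, 0.1335], 0.0854]
    - [[0, -0.012, -0.023], [-0.0026, 0, 0.1335], 0.0854]

```text
clock: 6.6
position: [0.4198, 0.2121, 0.0601]
ee_rot: [-0.402, 0.916, 0.0, -0.0]
ft_force: [1.3, 1.2, 0.7]
grip_width: 0.999
grasp_force: 0.0
```

Call:
jog_arm:
  plan:
    - [[0, 0, 0], [0, 0, 0], 0.05]
    - [[0, 0, 0], [0, 0, 0], 0.05]
    - [[0, 0, 0], [0, 0, 0], 0.05]
    - [[0, 0, 0], [0, 0, 0], 0.05]
    - [[0, 0, 0], [0, 0, 0], 0.05]
    - [[0, 0, 0], [0, 0, 0], 0.05]

```text
clock: 7.1
position: [0.4213, 0.2129, 0.0623]
ee_rot: [-0.402, 0.916, 0.001, 0.002]
ft_force: [-1.4, 0.4, 5.6]
grip_width: 0.714
grasp_force: 53.6
```

Run:
```python
from h import *
o=get_obs(); p=o["position"]; R=Rn.from_quat(o["ee_rot"]); print(p,R.as_matrix().round(3)[:, 1],o["ft_force"],o["grip_width"])
c=np.array([.4208,.21444,0]); h=R.inv().apply(c-p); print("cup in tool",h.round(4))
```

```text
[0.42131162 0.21286297 0.0622967 ] [-0.736  0.677 -0.001] [-1.40547578  0.40367739  5.62437043] 0.7141093365099886
cup in tool [-0.0005  0.0015  0.0623]
```

Call:
jog_arm:
  plan:
    - [[0, 0, 0], [0, 0, -0.03], 0.05]
    - [[0, 0, 0], [0, 0, -0.06], 0.05]
    - [[0, 0, 0], [0, 0, -0.095], 0.05]
    - [[0, 0, 0], [0, 0, -0.095], 0.05]
    - [[0, 0, 0], [0, 0, -0.095], 0.05]

```text
clock: 7.52
position: [0.4215, 0.2127, 0.1582]
ee_rot: [-0.401, 0.916, 0.001, 0.003]
ft_force: [-0.2, -0.8, -1.7]
grip_width: 0.717
grasp_force: 55.7
```

Run:
```python
from h import *
print(get_obs()["position"])
h=(-.0405,0,-.0497)
steps([hang(-.075,-.001,.205,.07,h),hang(-.075,-.001,.165,.07,h)])
```

```text
[0.42151797 0.21267367 0.15818006]
turn [-0.005, 0.077, 0.109] shift [-0.1687, -0.0154, 0.0011]
turn [0.0, 0.0, 0.0] shift [-0.0028, 0.0, 0.0399]
```

Call:
jog_arm:
  plan:
    - [[-0.005, 0.077, 0.109], [-0.04, -0.0154, 0.0], 0.05]
    - [[-0.005, 0.077, 0.109], [-0.08, -0.0154, 0.001], 0.05]
    - [[-0.005, 0.077, 0.109], [-0.12, -0.0154, 0.001], 0.05]
    - [[-0.005, 0.077, 0.109], [-0.15, -0.0154, 0.001], 0.05]
    - [[-0.005, 0.077, 0.109], [-0.1687, -0.0154, 0.001], 0.05]
    - [[-0.005, 0.077, 0.109], [-0.1687, -0.0154, 0.001], 0.05]
    - [[-0.005, 0.077, 0.109], [-0.1687, -0.0154, 0.001], 0.05]

```text
clock: 8.1
position: [0.5453, 0.3256, 0.1528]
ee_rot: [-0.351, 0.936, -0.013, -0.037]
ft_force: [1.3, -0.9, -1.5]
grip_width: 0.718
grasp_force: 55.4
```

Run:
```python
from h import *
print(get_obs()["position"])
h=(-.0405,0,-.0497)
steps([hang(-.075,-.001,.205,.07,h),hang(-.075,-.001,.165,.07,h)])
```

```text
[0.54532691 0.32560349 0.15275833]
turn [0.001, -0.009, 0.001] shift [-0.0014, -0.0007, -0.0056]
turn [0.0, 0.0, 0.0] shift [-0.0028, 0.0, 0.0399]
```

Call:
jog_arm:
  plan:
    - [[0, -0.005, 0], [-0.001, -0.0005, -0.003], 0.05]
    - [[0, -0.005, 0], [-0.001, -0.0005, -0.003], 0.05]
    - [[0, -0.005, 0], [-0.0015, -0.0005, 0.005], 0.05]
    - [[0, -0.005, 0], [-0.0015, -0.0005, 0.005], 0.05]

```text
clock: 8.43
position: [0.5462, 0.3249, 0.1481]
ee_rot: [-0.35, 0.936, -0.012, -0.034]
ft_force: [-0.5, -0.0, -2.0]
grip_width: 0.716
grasp_force: 55.4
```

Run:
```python
from h import *
o=get_obs();print(o["position"])
h=(-.0405,0,-.0497)
steps([hang(-.075,-.001,.195,.07,h),hang(-.075,-.001,.155,.07,h)])
s=camera("scene")
R=Rn.from_quat(o["ee_rot"]); p=o["position"]
C=lambda x,y,z: p+R.apply([-x,y,.0623-z])
uv=proj(s,[C(.049,-.022,.092),C(.049,.022,.092),C(.051,.022,.116),C(.051,-.022,.116)])
x0,y0=[int(v) for v in uv.mean(0)-[40,30]]
I=s["img"][y0:y0+60,x0:x0+80,::-1]; I=cv2.resize(I,None,fx=8,fy=8,interpolation=cv2.INTER_CUBIC)
cv2.imwrite("pics/s6.png",I); print("predicted lip in crop",((uv-[x0,y0]+.5)*8).round().tolist())
```

```text
[0.54616428 0.32487187 0.14814774]
turn [0.001, -0.003, -0.0] shift [-0.0016, 0.0004, -0.0002]
turn [0.0, 0.0, 0.0] shift [-0.0028, 0.0, 0.0399]
predicted lip in crop [[275.0, 290.0], [359.0, 237.0], [384.0, 202.0], [299.0, 256.0]]
```

View pics/s6.png

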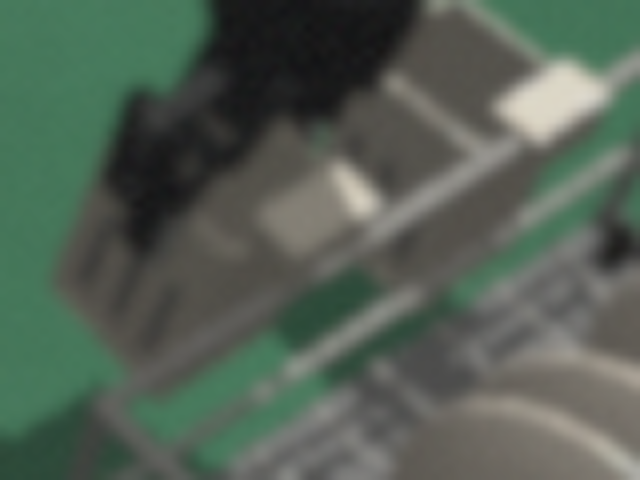

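Cup 1 hangs well on the rail, at upper right. Cup 2's lip, near (380,205), lies just short of the rail as predicted. I'll lower, release and rise.

Call:
jog_arm:
  plan:
    - [[0, 0, 0], [-0.002, 0, 0.008], 0.05]
    - [[0, 0, 0], [-0.0026, 0, 0.016], 0.05]
    - [[0, 0, 0], [-0.0032, 0, 0.023], 0.05]
    - [[0, 0, 0], [-0.0036, 0, 0.03], 0.05]
    - [[0, 0, 0], [-0.0036, 0, 0.03], 0.05]

```text
clock: 8.9
position: [0.547, 0.3261, 0.1168]
ee_rot: [-0.351, 0.936, -0.013, -0.035]
ft_force: [-0.4, -0.1, -1.8]
grip_width: 0.717
grasp_force: 55.4
```

Run:
```python
from h import *
o=get_obs();print(o["position"],o["ft_force"])
h=(-.0405,0,-.0497)
steps([hang(-.075,-.001,.165,.07,h),hang(-.075,-.001,.155,.07,h)])
```

```text
[0.54700133 0.32612297 0.11682524] [-0.42123707 -0.12849936 -1.77160528]
turn [0.001, -0.004, 0.001] shift [-0.0001, 0.0, -0.0014]
turn [0.0, 0.0, 0.0] shift [-0.0007, 0.0, 0.01]
```

Call:
jog_arm:
  plan:
    - [[0, 0, 0], [-0.0004, 0, 0.005], 0.05]
    - [[0, 0, 0], [-0.0007, 0, 0.0085], 0.05]
    - [[0, 0, 0], [-0.0007, 0, 0.0085], 0.05]

```text
clock: 9.15
position: [0.5477, 0.3266, 0.1098]
ee_rot: [-0.351, 0.936, -0.012, -0.034]
ft_force: [-0.3, -0.0, -1.5]
grip_width: 0.721
grasp_force: 55.4
```

Call:
jog_arm:
  plan:
    - [[0, 0, 0], [0, 0, 0], 0.07]
    - [[0, 0, 0], [0, 0, 0], 0.0854]
    - [[0, 0, 0], [0, 0, 0], 0.0854]
    - [[0, 0, 0], [0, 0, 0], 0.0854]
    - [[0, 0, 0], [0, 0, 0], 0.0854]

```text
clock: 9.57
position: [0.5481, 0.3269, 0.1109]
ee_rot: [-0.351, 0.936, -0.012, -0.033]
ft_force: [-0.9, 0.3, 0.4]
grip_width: 0.995
grasp_force: 0.0
```

Call:
jog_arm:
  plan:
    - [[0, 0, 0], [0, 0, -0.03], 0.0854]
    - [[0, 0, 0], [0, 0, -0.06], 0.0854]
    - [[0, 0, 0], [0, 0, -0.1], 0.0854]
    - [[0, 0, 0], [0, 0, -0.12], 0.0854]
    - [[0, 0, 0], [0, 0, -0.12], 0.0854]
    - [[0, 0, 0], [0, 0, -0.12], 0.0854]

```text
clock: 10.07
position: [0.5551, 0.3327, 0.2319]
ee_rot: [-0.351, 0.936, -0.012, -0.032]
ft_force: [-0.1, 0.1, -0.9]
grip_width: 1.001
grasp_force: 0.0
```

Run:
```python
from h import *
o=get_obs();print(o["position"],o["joint_pos"].round(2))
P=np.load("P.npy",allow_pickle=True).item()
x,y,a=P["L"]; q=(x+.1*np.cos(a),y+.1*np.sin(a)); print(q)
steps([((*q,.20),a-np.pi/2)])
```

```text
[0.55513438 0.33272073 0.23191383] [-0.67  0.43  0.08  1.33 -0.03  1.45  1.7 ]
(np.float64(0.5088288442151172), np.float64(-0.18241201511826055))
turn [-0.029, -0.064, 0.858] shift [0.3704, -0.3578, 0.0571]
```

Call:
jog_arm:
  plan:
    - [[-0.029, -0.064, 0.85], [0.2, -0.19, 0.0], 0.05]
    - [[-0.029, -0.064, 0.85], [0.2, -0.19, 0.0], 0.05]
    - [[-0.029, -0.064, 0.85], [0.2, -0.19, 0.0], 0.05]
    - [[-0.029, -0.064, 0.85], [0.2, -0.19, 0.0], 0.05]
    - [[-0.029, -0.064, 0.85], [0.2, -0.19, 0.0], 0.05]
    - [[-0.029, -0.064, 0.85], [0.3704, -0.3578, 0.05], 0.05]
    - [[-0.029, -0.064, 0.85], [0.3704, -0.3578, 0.05], 0.05]
    - [[-0.029, -0.064, 0.85], [0.3704, -0.3578, 0.05], 0.05]

```text
clock: 10.73
position: [0.5231, -0.0007, 0.226]
ee_rot: [0.07, 0.998, -0.001, -0.002]
ft_force: [0.4, 0.5, 0.2]
grip_width: 0.587
grasp_force: 0.0
```

```bash
cat > pan.py <<'E'
from h import *
import sys
k=sys.argv[1]; sg=float(sys.argv[2]); cams=sys.argv[3].split(","); rad=float(sys.argv[4])
P=np.load("P.npy",allow_pickle=True).item()
C=[camera(c) for c in cams]
for n in "LMSX":
    if n in sys.argv[5]: 
        q,f=fit(C,n,P[n],{m:v for m,v in P.items() if m!=n and m in "LMSX"}); print(n,q.round(4),round(f),(q-P[n]).round(4)); P[n]=q
np.save("P.npy",P); x,y,a=P[k]; q=(x+rad*np.cos(a),y+rad*np.sin(a)); print(get_obs()["position"],"goal",np.round(q,4))
steps([((*q,.20),a+sg*np.pi/2),((*q,DIM[k][5]/1e3-.014),a+sg*np.pi/2)])
E
python3 pan.py L -1 top,scene .1 LM
python3 - <<'E'
from h import *
t,s=camera("top"),camera("scene")
for y in (.075,-.075):
    g=np.array([*(MID+YR*y-N*.0405)[:2],.7167]); print("hung",y,g.round(4),[np.round(fit([c],"C",g,z=.042)[0],4) for c in (t,s)])
E
```

```text
L [ 0.6078 -0.1965  3.0005] 608 [0. 0. 0.]
M [ 0.6318 -0.0799  3.0506] 1403 [-0.0009  0.0042  0.0191]
[ 0.52275921 -0.00654249  0.22579833] goal [ 0.5088 -0.1824]
turn [-0.004, -0.005, -0.003] shift [-0.0115, -0.1759, 0.0265]
turn [0.0, 0.0, 0.0] shift [0.0, 0.0, 0.142]
hung 0.075 [0.4519 0.4422 0.7167] [array([0.4647, 0.4689, 0.4309]), array([0.4513, 0.439 , 0.6748])]
hung -0.075 [0.5504 0.3291 0.7167] [array([0.5711, 0.3491, 0.1397]), array([0.5532, 0.3275, 0.7231])]
```

Call:
jog_arm:
  plan:
    - [[-0.004, -0.005, -0.003], [-0.0115, -0.1759, 0.0265], 0.05]
    - [[-0.004, -0.005, -0.003], [-0.0115, -0.1759, 0.0265], 0.05]
    - [[-0.004, -0.005, -0.003], [-0.0115, -0.1759, 0.0265], 0.05]
    - [[-0.004, -0.005, -0.003], [-0.0115, -0.1759, 0.0265], 0.05]
    - [[-0.004, -0.005, -0.003], [-0.0115, -0.1759, 0.0265], 0.05]
    - [[-0.004, -0.005, -0.003], [-0.0115, -0.1759, 0.0265], 0.05]
    - [[-0.004, -0.005, -0.003], [-0.0115, -0.1759, 0.0265], 0.05]
    - [[-0.004, -0.005, -0.003], [-0.0115, -0.1759, 0.0265], 0.05]

```text
clock: 11.6
position: [0.5131, -0.1721, 0.2004]
ee_rot: [0.063, 0.998, 0.001, 0.001]
ft_force: [-0.2, 1.3, 0.3]
grip_width: 0.588
grasp_force: 0.0
```

```bash
sed -i 's/^np.save("P.npy",P); x/np.save("P.npy",P); np.savez("pics\/last.npz",**C[0]); x/' pan.py
python3 - <<'E'
import numpy as np
P=np.load("P.npy",allow_pickle=True).item(); P["M"]=np.array([0.6327,-0.084,3.0315]); np.save("P.npy",P)
E
python3 pan.py L -1 wrist .1 L
python3 - <<'E'
from h import *
t=camera("top"); s=camera("scene")
a=t["img"][50:270,0:270]; b=s["img"][130:350,300:512]
I=np.hstack([a,b])[:,:,::-1]; I=cv2.resize(I,(800,365),interpolation=cv2.INTER_CUBIC)
c=cv2.resize(np.load("pics/last.npz")["img"][:,:,::-1],(310,232)); I=np.vstack([I,np.zeros((232,800,3),np.uint8)]); I[365:,:310]=c
cv2.imwrite("pics/v7.png",I)
E
```

```text
L [ 0.6054 -0.1972  2.9948] 1325 [-0.0024 -0.0007 -0.0057]
[ 0.51311246 -0.17212783  0.20062312] goal [ 0.5065 -0.1826]
turn [0.003, 0.002, 0.02] shift [0.0052, -0.0112, 0.0006]
turn [0.0, 0.0, 0.0] shift [0.0, 0.0, 0.142]
```

View pics/v7.png

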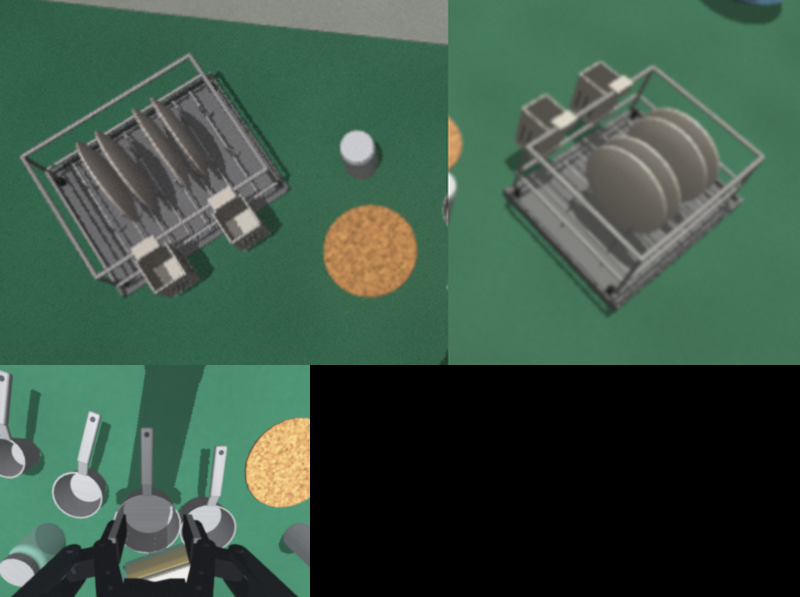

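Both cups hang on the outside of the rail. The wrist tile shows pan L's handle straight ahead with no neighbour close to the fingers. I'll grip its handle.

Call:
jog_arm:
  plan:
    - [[0, 0, 0.02], [0.004, -0.008, 0.0], 0.05]
    - [[0, 0, 0.02], [0.004, -0.008, 0.03], 0.05]
    - [[0, 0, 0.02], [0.004, -0.008, 0.06], 0.05]
    - [[0, 0, 0.02], [0.004, -0.008, 0.09], 0.05]
    - [[0, 0, 0.02], [0.004, -0.008, 0.09], 0.05]
    - [[0, 0, 0.02], [0.004, -0.008, 0.09], 0.05]

```text
clock: 12.25
position: [0.5067, -0.1817, 0.1105]
ee_rot: [0.075, 0.997, 0.001, -0.0]
ft_force: [-0.3, -0.6, -0.3]
grip_width: 0.586
grasp_force: 0.0
```

Run:
```python
from h import *
P=np.load("P.npy",allow_pickle=True).item(); x,y,a=P["L"]; q=(x+.1*np.cos(a),y+.1*np.sin(a),.053); print(get_obs()["position"]); steps([(q,a-np.pi/2)])
```

```text
[ 0.50673722 -0.1817449   0.11049946]
turn [0.002, -0.0, -0.004] shift [0.0001, -0.0009, 0.0575]
```

Call:
jog_arm:
  plan:
    - [[0, 0, 0], [0, -0.001, 0.03], 0.05]
    - [[0, 0, 0], [0, -0.001, 0.0575], 0.05]
    - [[0, 0, 0], [0, -0.001, 0.0575], 0.05]
    - [[0, 0, 0], [0, -0.001, 0.0575], 0.05]

```text
clock: 12.58
position: [0.5079, -0.1829, 0.0547]
ee_rot: [0.075, 0.997, 0.001, 0.001]
ft_force: [-0.0, -0.0, 0.4]
grip_width: 0.581
grasp_force: 0.0
```

Call:
jog_arm:
  plan:
    - [[0, 0, 0], [0, 0, 0], 0.01]
    - [[0, 0, 0], [0, 0, 0], 0.01]
    - [[0, 0, 0], [0, 0, 0], 0.01]
    - [[0, 0, 0], [0, 0, 0], 0.01]
    - [[0, 0, 0], [0, 0, 0], 0.01]
    - [[0, 0, 0], [0, 0, 0], 0.01]
  force: 110

```text
clock: 13.08
position: [0.5087, -0.1829, 0.0555]
ee_rot: [0.075, 0.997, 0.001, 0.002]
ft_force: [-4.0, 1.1, 11.1]
grip_width: 0.18
grasp_force: 107.3
```

Call:
jog_arm:
  plan:
    - [[0, 0, 0], [0, 0, -0.015], 0.01]
    - [[0, 0, 0], [0, 0, -0.035], 0.01]
    - [[0, 0, 0], [0, 0, -0.065], 0.01]
    - [[0, 0, 0], [0, 0, -0.1], 0.01]
    - [[0, 0, 0], [0, 0, -0.1], 0.01]
    - [[0, 0, 0], [0, 0, -0.1], 0.01]

```text
clock: 13.58
position: [0.5084, -0.1831, 0.1556]
ee_rot: [0.075, 0.997, 0.001, 0.003]
ft_force: [-0.1, 0.6, -4.1]
grip_width: 0.185
grasp_force: 108.0
```

Run:
```python
from h import *
o=get_obs();R=Rn.from_quat(o["ee_rot"]); print(o["position"],R.as_matrix().round(3),o["torque"],o["ft_force"])
C=camera("scene");I=C["img"][:,:,::-1]; np.savez("pics/s8.npz",**C)
u=proj(C,o["position"])[0].astype(int); print(u)
I=I[max(0,u[1]-60):u[1]+90,max(0,u[0]-100):u[0]+100]; cv2.imwrite("pics/s8.png",cv2.resize(I,None,fx=3.5,fy=3.5,interpolation=cv2.INTER_CUBIC))
```

```text
[ 0.50842765 -0.18311172  0.15560783] [[-0.989  0.15   0.007]
 [ 0.15   0.989  0.002]
 [-0.006  0.003 -1.   ]] [0.02288628 0.31832144 0.02585412] [-0.12273731  0.588508   -4.14019393]
[196 167]
```

View pics/s8.png

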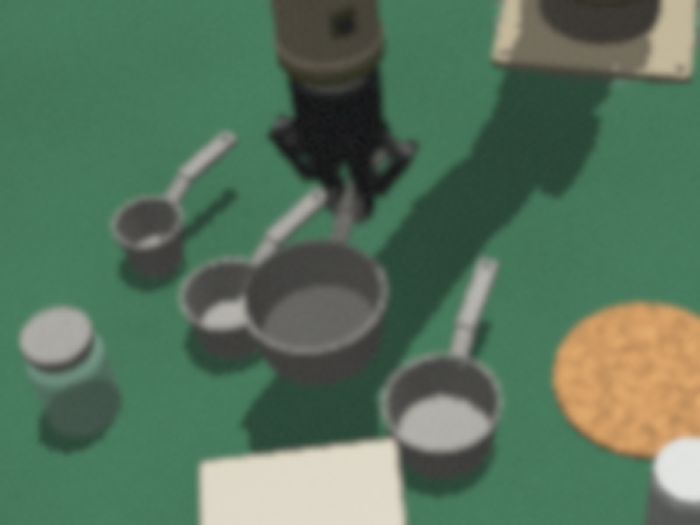

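Pan L hangs level in the grip (rim at (315,300)) and clears M and S. I'll carry it to the mat with its handle at 110°.

```bash
cat > put.py <<'E'
from h import *
import sys
# handle yaw deg, sg, radius, final z list
a=np.radians(float(sys.argv[1])); sg=float(sys.argv[2]); r=float(sys.argv[3]); M=np.array([float(sys.argv[4]),float(sys.argv[5])])
q=M+r*np.array([np.cos(a),np.sin(a)]); print(get_obs()["position"],"goal",q.round(4))
steps([((*q,float(z)),a+sg*np.pi/2) for z in sys.argv[6:]])
E
python3 put.py 110 -1 .098 .5435 .0955 .165 .066
```

```text
[ 0.50735096 -0.18269114  0.15377017] goal [0.51   0.1876]
turn [0.004, 0.001, 1.072] shift [0.0527, 0.3665, -0.0104]
turn [0.0, 0.0, 0.0] shift [0.0, 0.0, 0.099]
```

Call:
jog_arm:
  plan:
    - [[0, 0, 0.05], [0.002, 0.015, -0.01], 0.01]
    - [[0, 0, 0.13], [0.006, 0.045, -0.012], 0.01]
    - [[0, 0, 0.23], [0.012, 0.08, -0.012], 0.01]
    - [[0, 0, 0.34], [0.018, 0.115, -0.012], 0.01]
    - [[0, 0, 0.45], [0.024, 0.15, -0.012], 0.01]
    - [[0, 0, 0.56], [0.03, 0.185, -0.012], 0.01]
    - [[0, 0, 0.66], [0.035, 0.22, -0.012], 0.01]
    - [[0, 0, 0.74], [0.04, 0.25, -0.012], 0.01]

```text
clock: 14.3
position: [0.5038, 0.0731, 0.1643]
ee_rot: [0.432, 0.902, 0.001, -0.001]
ft_force: [0.5, -0.2, -3.7]
grip_width: 0.186
grasp_force: 107.9
```

```bash
python3 put.py 110 -1 .098 .5435 .0955 .165 .066
```

```text
[0.50375033 0.07309834 0.16429271] goal [0.51   0.1876]
turn [0.001, -0.002, 0.327] shift [0.0854, 0.0765, -0.0005]
turn [0.0, 0.0, 0.0] shift [0.0, 0.0, 0.099]
```

Call:
jog_arm:
  plan:
    - [[0, 0, 0.08], [0.025, 0.022, 0], 0.01]
    - [[0, 0, 0.17], [0.05, 0.045, 0], 0.01]
    - [[0, 0, 0.26], [0.07, 0.063, 0], 0.01]
    - [[0, 0, 0.327], [0.082, 0.072, 0], 0.01]
    - [[0, 0, 0.327], [0.082, 0.072, 0], 0.01]
    - [[0, 0, 0.327], [0.082, 0.072, 0], 0.01]
    - [[0, 0, 0.327], [0.082, 0.072, 0], 0.01]

```text
clock: 14.88
position: [0.5091, 0.1782, 0.1649]
ee_rot: [0.572, 0.821, 0.0, 0.0]
ft_force: [0.2, -0.1, -3.3]
grip_width: 0.18
grasp_force: 107.9
```

```bash
python3 put.py 110 -1 .098 .5435 .0955 .165 .066
python3 - <<'E'
from h import *
w=camera("top"); P=np.load("P.npy",allow_pickle=True).item(); o=get_obs()
print(fit([w],"L",np.array([.5435,.0955,1.92]),z=.165-.0555))
E
```

```text
[0.50911778 0.17823574 0.16492909] goal [0.51   0.1876]
turn [0.001, -0.0, 0.005] shift [0.0085, 0.0041, -0.0001]
turn [0.0, 0.0, 0.0] shift [0.0, 0.0, 0.099]
(array([0.54497763, 0.09022302, 1.94986824]), np.float64(1082.2745361328125))
```

Call:
jog_arm:
  plan:
    - [[0, 0, 0], [0.005, 0.003, 0.02], 0.01]
    - [[0, 0, 0], [0.005, 0.003, 0.05], 0.01]
    - [[0, 0, 0], [0.005, 0.003, 0.08], 0.01]
    - [[0, 0, 0], [0.005, 0.003, 0.096], 0.01]
    - [[0, 0, 0], [0.005, 0.003, 0.1], 0.01]
    - [[0, 0, 0], [0.005, 0.003, 0.1], 0.01]
    - [[0, 0, 0], [0.005, 0.003, 0.1], 0.01]

```text
clock: 15.52
position: [0.5117, 0.1848, 0.067]
ee_rot: [0.572, 0.82, 0.002, 0.001]
ft_force: [0.6, -0.4, -2.5]
grip_width: 0.184
grasp_force: 108.1
```

Call:
jog_arm:
  plan:
    - [[0, 0, 0], [0, 0, 0.002], 0.01]
    - [[0, 0, 0], [0, 0, 0.002], 0.01]

```text
clock: 15.68
position: [0.5117, 0.1855, 0.0651]
ee_rot: [0.572, 0.82, 0.002, 0.001]
ft_force: [0.3, -0.1, -3.4]
grip_width: 0.183
grasp_force: 108.1
```

Call:
jog_arm:
  plan:
    - [[0, 0, 0], [0, 0, 0.002], 0.01]
    - [[0, 0, 0], [0, 0, 0.0035], 0.01]
    - [[0, 0, 0], [0, 0, 0.0035], 0.01]

```text
clock: 15.93
position: [0.5116, 0.1861, 0.0616]
ee_rot: [0.571, 0.821, 0.002, 0.001]
ft_force: [-3.2, 0.5, 8.1]
grip_width: 0.184
grasp_force: 109.5
```

Call:
jog_arm:
  plan:
    - [[0, 0, 0], [0, 0, 0], 0.03]
    - [[0, 0, 0], [0, 0, 0], 0.05]
    - [[0, 0, 0], [0, 0, 0], 0.05]
    - [[0, 0, 0], [0, 0, 0], 0.05]

```text
clock: 16.27
position: [0.511, 0.1852, 0.0606]
ee_rot: [0.572, 0.82, 0.002, 0.001]
ft_force: [-0.8, -0.1, -0.2]
grip_width: 0.585
grasp_force: 0.0
```

Call:
jog_arm:
  plan:
    - [[0, 0, 0], [0, 0, -0.03], 0.05]
    - [[0, 0, 0], [0, 0, -0.07], 0.05]
    - [[0, 0, 0], [0, 0, -0.11], 0.05]
    - [[0, 0, 0], [0, 0, -0.15], 0.05]
    - [[0, 0, 0], [0, 0, -0.15], 0.05]
    - [[0, 0, 0], [0, 0, -0.15], 0.05]

```text
clock: 16.77
position: [0.5118, 0.1854, 0.2131]
ee_rot: [0.572, 0.82, 0.004, 0.002]
ft_force: [-0.7, 0.4, -1.6]
grip_width: 0.587
grasp_force: 0.0
```

Run:
```python
from h import *
s=camera("scene"); w=camera("wrist"); t=camera("top")
P=np.load("P.npy",allow_pickle=True).item(); C1=P.pop("C1",0);P.pop("C2",0); P["L"]=np.array([.544,.0925,1.92])
M=np.array([.5435,.0955])
for k,cams in (("L",[w]),("M",[s]),("M",[t]),("S",[s]),("X",[s])):
    q,f=fit(cams,k,P[k],{m:v for m,v in P.items() if m!=k},z=.006*(k=="L")); print(k,q.round(4),round(f),(q-P[k]).round(4))
    if k=="L": P[k]=q
np.save("P.npy",P)
o=get_obs(); print(o["position"])
x,y,a=P["M"]; q=(x+.092*np.cos(a),y+.092*np.sin(a)); steps([((*q,.20),a-np.pi/2)])
I=np.hstack([cv2.resize(s["img"],(400,300)),cv2.resize(t["img"],(400,300))]); J=cv2.resize(w["img"],(400,300))
cv2.imwrite("pics/v9.png",np.vstack([I,np.hstack([J,J*0])])[:,:,::-1])
```

```text
L [0.5457 0.0954 1.9276] 1046 [0.0017 0.0029 0.0076]
M [ 0.6315 -0.0879  3.0066] 396 [-0.0012 -0.0039 -0.0249]
M [ 0.6323 -0.0851  3.0133] 194 [-0.0004 -0.0011 -0.0182]
S [ 0.5694 -0.3427  2.7503] 151 [ 0.0354 -0.0335  0.0926]
X [ 0.4525 -0.4139  2.6886] 189 [-0.0007 -0.0011  0.0077]
[0.50989511 0.18475026 0.20921807]
turn [0.001, -0.0, -1.107] shift [-0.2535, -0.0602, 0.009]
```

View pics/v9.png

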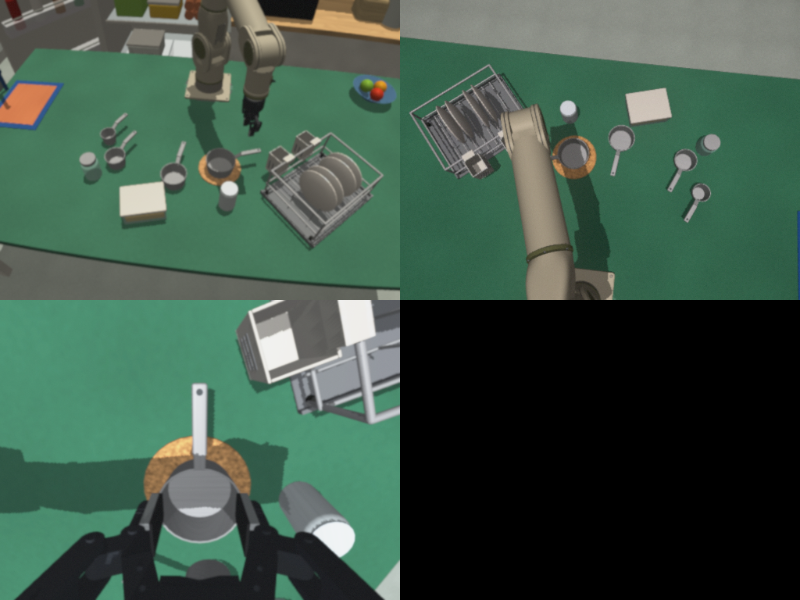

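L stands on the mat, and S has been knocked aside to about (0.569, -0.343). M is next.

Call:
jog_arm:
  plan:
    - [[0, 0, -0.12], [-0.03, -0.007, 0], 0.05]
    - [[0, 0, -0.24], [-0.07, -0.016, 0], 0.05]
    - [[0, 0, -0.36], [-0.11, -0.026, 0], 0.05]
    - [[0, 0, -0.48], [-0.15, -0.036, 0], 0.05]
    - [[0, 0, -0.6], [-0.19, -0.046, 0], 0.05]
    - [[0, 0, -0.72], [-0.225, -0.053, 0], 0.05]
    - [[0, 0, -0.84], [-0.2535, -0.06, 0], 0.05]
    - [[0, 0, -0.95], [-0.2535, -0.06, 0], 0.05]

```text
clock: 17.58
position: [0.541, -0.0805, 0.2088]
ee_rot: [0.156, 0.988, -0.0, 0.0]
ft_force: [0.2, -1.4, -0.5]
grip_width: 0.582
grasp_force: 0.0
```

Call:
jog_arm:
  plan:
    - [[0, 0, -0.12], [0, 0, 0.05], 0.05]
    - [[0, 0, -0.15], [0, 0, 0.05], 0.05]
    - [[0, 0, -0.15], [0, 0, 0.05], 0.05]
    - [[0, 0, -0.15], [0, 0, 0.05], 0.05]
    - [[0, 0, -0.15], [0, 0, 0.05], 0.05]

```text
clock: 18.0
position: [0.5425, -0.0734, 0.1607]
ee_rot: [0.081, 0.997, 0.001, 0.001]
ft_force: [-0.1, -0.5, 0.6]
grip_width: 0.584
grasp_force: 0.0
```

```bash
sed -i 's/\["position"\],"goal"/["position"],get_obs()["joint_pos"][6].round(2),"goal"/; s/DIM\[k\]\[5\]\/1e3-.014/DIM[k][5]\/1e3-.017/' pan.py; python3 pan.py M -1 wrist .092 M
```

```text
M [ 0.6311 -0.0859  3.0109] 1669 [-0.0016 -0.0019 -0.0206]
[ 0.54276356 -0.07340465  0.16101943] 1.54 goal [ 0.5399 -0.0739]
turn [0.002, 0.003, -0.032] shift [0.0026, -0.0009, -0.039]
turn [0.0, 0.0, 0.0] shift [0.0, 0.0, 0.147]
```

Call:
jog_arm:
  plan:
    - [[0, 0, -0.032], [0.003, -0.001, 0.0], 0.05]
    - [[0, 0, -0.032], [0.003, -0.001, 0.035], 0.05]
    - [[0, 0, -0.032], [0.003, -0.001, 0.07], 0.05]
    - [[0, 0, -0.032], [0.003, -0.001, 0.1], 0.05]
    - [[0, 0, -0.032], [0.003, -0.001, 0.108], 0.05]
    - [[0, 0, -0.032], [0.003, -0.001, 0.108], 0.05]
    - [[0, 0, -0.032], [0.003, -0.001, 0.108], 0.05]

```text
clock: 18.63
position: [0.5403, -0.0739, 0.0536]
ee_rot: [0.065, 0.998, 0.001, 0.002]
ft_force: [-1.6, 0.3, 0.1]
grip_width: 0.58
grasp_force: 0.0
```

Call:
jog_arm:
  plan:
    - [[0, 0, 0], [0, 0, 0], 0.01]
    - [[0, 0, 0], [0, 0, 0], 0.01]
    - [[0, 0, 0], [0, 0, 0], 0.01]
    - [[0, 0, 0], [0, 0, 0], 0.01]
    - [[0, 0, 0], [0, 0, 0], 0.01]
    - [[0, 0, 0], [0, 0, 0], 0.01]

```text
clock: 19.13
position: [0.5403, -0.0739, 0.0538]
ee_rot: [0.065, 0.998, 0.001, 0.002]
ft_force: [-2.9, -0.5, 7.8]
grip_width: 0.183
grasp_force: 107.3
```

```bash
cat > rel.py <<'E'
from h import *
import sys
P=np.load("P.npy",allow_pickle=True).item(); x,y,a=P[sys.argv[1]]
o=get_obs(); R=Rn.from_quat(o["ee_rot"]); print(o["position"],o["ft_force"].round(1),"pan in tool",R.inv().apply(np.array([x,y,0])-o["position"]).round(4),"yaw err",(R.inv().apply([np.cos(a),np.sin(a),0])).round(3))
E
python3 rel.py M
```

```text
[ 0.54025537 -0.07391254  0.05377761] [-2.9 -0.5  7.8] pan in tool [-0.0914 -0.0003  0.0542] yaw err [ 1.     0.001 -0.004]
```

Call:
jog_arm:
  plan:
    - [[0, 0, 0], [0, 0, -0.015], 0.01]
    - [[0, 0, 0], [0, 0, -0.035], 0.01]
    - [[0, 0, 0], [0, 0, -0.065], 0.01]
    - [[0, 0, 0], [0, 0, -0.1], 0.01]
    - [[0, 0, 0], [0, 0, -0.12], 0.01]
    - [[0, 0, 0], [0, 0, -0.12], 0.01]
    - [[0, 0, 0], [0, 0, -0.12], 0.01]

```text
clock: 19.72
position: [0.5396, -0.074, 0.1734]
ee_rot: [0.065, 0.998, 0.001, 0.002]
ft_force: [-0.4, 0.2, -3.9]
grip_width: 0.18
grasp_force: 107.7
```

```bash
python3 put.py 155 -1 .091 .545 .094 .175 .08
python3 - <<'E'
from h import *
o=get_obs(); print(o["ft_force"],o["torque"],o["grip_width"])
s=camera("scene"); R=Rn.from_quat(o["ee_rot"]); c=o["position"]-R.apply([.091,0,0]); z=o["position"][2]-.0545
P=np.load("P.npy",allow_pickle=True).item()
print(c,fit([s],"M",np.array([c[0],c[1],3.01]),z=z))
E
```

```text
[ 0.53958097 -0.07401113  0.17342384] goal [0.4625 0.1325]
turn [0.004, 0.004, 0.307] shift [0.103, 0.1948, -0.0015]
turn [0.0, 0.0, 0.0] shift [0.0, 0.0, 0.095]
[-0.40692867  0.21092012 -3.94132253] [ 0.03291837  0.2406936  -0.0367419 ] 0.1798095993336287
[ 0.629821   -0.08573933  0.17385513] (array([ 0.62971715, -0.08565749,  3.01624467]), np.float64(639.4091186523438))
```

Call:
jog_arm:
  plan:
    - [[0, 0, 0.03], [0.01, 0.018, 0], 0.01]
    - [[0, 0, 0.08], [0.028, 0.05, 0], 0.01]
    - [[0, 0, 0.14], [0.046, 0.085, 0], 0.01]
    - [[0, 0, 0.2], [0.064, 0.12, 0], 0.01]
    - [[0, 0, 0.25], [0.08, 0.15, 0], 0.01]
    - [[0, 0, 0.29], [0.093, 0.175, 0], 0.01]
    - [[0.004, 0.004, 0.307], [0.101, 0.19, -0.0015], 0.01]
    - [[0.004, 0.004, 0.307], [0.103, 0.1948, -0.0015], 0.01]

```text
clock: 20.43
position: [0.4599, 0.1355, 0.1725]
ee_rot: [0.215, 0.977, -0.001, -0.002]
ft_force: [0.2, -0.4, -2.3]
grip_width: 0.185
grasp_force: 107.7
```

Call:
jog_arm:
  plan:
    - [[0, 0, 0], [0, 0, 0], 0.01]
    - [[0, 0, 0], [0, 0, 0], 0.01]
    - [[0, 0, 0], [0, 0, 0], 0.01]

```text
clock: 20.68
position: [0.4622, 0.1308, 0.1732]
ee_rot: [0.217, 0.976, -0.001, -0.001]
ft_force: [-0.0, -0.2, -1.3]
grip_width: 0.186
grasp_force: 107.7
```

```bash
python3 put.py 155 -1 .091 .545 .094 .175 .08 .068
python3 - <<'E'
from h import *
o=get_obs(); c=o["position"]-Rn.from_quat(o["ee_rot"]).apply([.091,0,0]); z=o["position"][2]-.0540
for n in ("top","scene"):
    C=camera(n)
    print(n,"held",c[:2].round(4),fit([C],"M",np.array([c[0],c[1],np.radians(155)]),z=z)[0].round(4))
    cv2.imwrite(f"pics/x_{n}.png",C["img"][:,:,::-1])
E
```

```text
[0.46217506 0.13083776 0.17324288] goal [0.4625 0.1325]
turn [-0.003, -0.002, -0.002] shift [0.0004, 0.0016, -0.0018]
turn [0.0, 0.0, 0.0] shift [0.0, 0.0, 0.095]
turn [0.0, 0.0, 0.0] shift [0.0, 0.0, 0.012]
top held [0.5446 0.0922] [0.5324 0.1007 2.7818]
scene held [0.5446 0.0922] [0.5672 0.0896 2.7491]
```

Call:
jog_arm:
  plan:
    - [[0, 0, 0], [0, 0.001, 0.02], 0.01]
    - [[0, 0, 0], [0, 0.001, 0.05], 0.01]
    - [[0, 0, 0], [0, 0.001, 0.075], 0.01]
    - [[0, 0, 0], [0, 0.001, 0.09], 0.01]
    - [[0, 0, 0], [0, 0.001, 0.1], 0.01]
    - [[0, 0, 0], [0, 0.001, 0.1], 0.01]
    - [[0, 0, 0], [0, 0.001, 0.104], 0.01]
    - [[0, 0, 0], [0, 0.001, 0.104], 0.01]

```text
clock: 21.45
position: [0.4627, 0.1332, 0.0703]
ee_rot: [0.217, 0.976, -0.0, -0.001]
ft_force: [-0.2, -0.0, -1.6]
grip_width: 0.187
grasp_force: 107.7
```

Call:
jog_arm:
  plan:
    - [[0, 0, 0], [0, 0, 0.002], 0.01]
    - [[0, 0, 0], [0, 0, 0.004], 0.01]
    - [[0, 0, 0], [0, 0, 0.004], 0.01]

```text
clock: 21.7
position: [0.4627, 0.1334, 0.0663]
ee_rot: [0.216, 0.976, -0.0, -0.001]
ft_force: [0.0, 0.4, -0.9]
grip_width: 0.181
grasp_force: 107.9
```

Call:
jog_arm:
  plan:
    - [[0, 0, 0], [0, 0, 0], 0.03]
    - [[0, 0, 0], [0, 0, 0], 0.05]
    - [[0, 0, 0], [0, 0, 0], 0.05]
    - [[0, 0, 0], [0, 0, 0], 0.05]

```text
clock: 22.03
position: [0.4623, 0.1333, 0.066]
ee_rot: [0.216, 0.976, -0.001, -0.001]
ft_force: [-0.6, -0.6, 0.1]
grip_width: 0.58
grasp_force: 0.0
```

Call:
jog_arm:
  plan:
    - [[0, 0, 0], [0, 0, -0.03], 0.05]
    - [[0, 0, 0], [0, 0, -0.07], 0.05]
    - [[0, 0, 0], [0, 0, -0.11], 0.05]
    - [[0, 0, 0], [0, 0, -0.14], 0.05]
    - [[0, 0, 0], [0, 0, -0.14], 0.05]
    - [[0, 0, 0], [0, 0, -0.14], 0.05]

```text
clock: 22.53
position: [0.4634, 0.1337, 0.2077]
ee_rot: [0.216, 0.976, 0.001, 0.0]
ft_force: [-0.2, 0.1, -0.4]
grip_width: 0.587
grasp_force: 0.0
```

Run:
```python
from h import *
s=camera("scene"); t=camera("top")
P=np.load("P.npy",allow_pickle=True).item(); P.pop("M",0)
P["S"]=np.array([.5694,-.3427,2.75])
for k,cams in (("S",[s]),("S",[t]),("S",[s,t]),("X",[s,t])):
    q,f=fit(cams,k,P[k],{m:v for m,v in P.items() if m!=k},z=.006*(k=="L")); print(k,q.round(4),round(f))
    P[k]=q
np.save("P.npy",P)
o=get_obs(); print(o["position"])
x,y,a=P["S"]; q=(x+.083*np.cos(a),y+.083*np.sin(a)); print(q);steps([((*q,.19),a-np.pi/2)])
u=proj(s,[.545,.094,.06])[0].astype(int); I=s["img"][u[1]-50:u[1]+50,u[0]-60:u[0]+60]
cv2.imwrite("pics/v10.png",cv2.resize(I,None,fx=5,fy=5,interpolation=cv2.INTER_CUBIC)[:,:,::-1])
```

```text
S [ 0.5743 -0.3461  2.7427] 165
S [ 0.5738 -0.3446  2.7246] 138
S [ 0.574  -0.3453  2.7234] 308
X [ 0.4532 -0.4127  2.6814] 180
[0.46206929 0.1332372  0.20510371]
(np.float64(0.49812159095409086), np.float64(-0.31155170210856575))
turn [-0.002, -0.003, -0.018] shift [-0.2206, -0.3879, 0.0155]
```

View pics/v10.png

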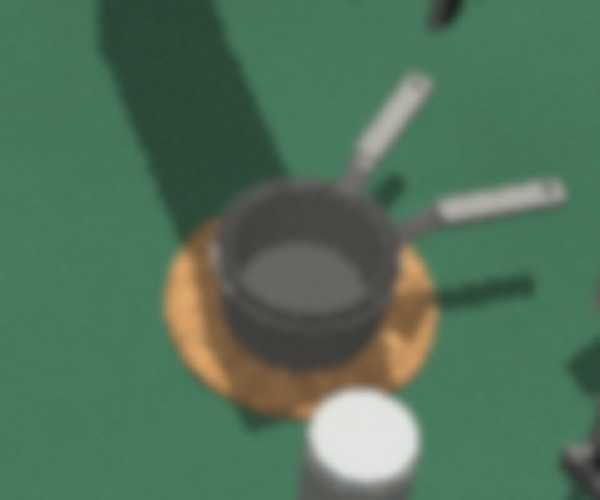

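M sits down in L, with its handle at (395,120) well apart from L's at (500,200). S is next.

Call:
jog_arm:
  plan:
    - [[0, 0, 0], [-0.2206, -0.3879, 0.0], 0.05]
    - [[0, 0, 0], [-0.2206, -0.3879, 0.0], 0.05]
    - [[0, 0, 0], [-0.2206, -0.3879, 0.0], 0.05]
    - [[0, 0, 0], [-0.2206, -0.3879, 0.0], 0.05]
    - [[0, 0, 0], [-0.2206, -0.3879, 0.0], 0.05]
    - [[0, 0, 0], [-0.2206, -0.3879, 0.0], 0.05]
    - [[0, 0, 0], [-0.2206, -0.3879, 0.0], 0.05]
    - [[0, 0, 0], [-0.2206, -0.3879, 0.0], 0.05]

```text
clock: 23.3
position: [0.4885, -0.2007, 0.2048]
ee_rot: [0.216, 0.976, -0.001, -0.002]
ft_force: [0.3, 1.3, 0.2]
grip_width: 0.586
grasp_force: 0.0
```

```bash
python3 pan.py S -1 top .083 Z
```

```text
[ 0.4872966  -0.20938444  0.20509804] 1.52 goal [ 0.4981 -0.3116]
turn [-0.006, -0.001, -0.026] shift [-0.0537, -0.0876, 0.0055]
turn [0.0, 0.0, 0.0] shift [0.0, 0.0, 0.148]
```

Call:
jog_arm:
  plan:
    - [[0, 0, -0.02], [-0.024, -0.038, 0.02], 0.05]
    - [[0, 0, -0.02], [-0.045, -0.072, 0.04], 0.05]
    - [[0, 0, -0.02], [-0.0535, -0.083, 0.045], 0.05]
    - [[0, 0, -0.02], [-0.0535, -0.083, 0.045], 0.05]
    - [[0, 0, -0.02], [-0.0535, -0.083, 0.045], 0.05]
    - [[0, 0, -0.02], [-0.0535, -0.083, 0.045], 0.05]

```text
clock: 23.85
position: [0.5024, -0.2959, 0.1601]
ee_rot: [0.207, 0.978, -0.0, -0.002]
ft_force: [0.2, -0.1, -0.2]
grip_width: 0.586
grasp_force: 0.0
```

```bash
python3 pan.py S -1 wrist .083 S
```

```text
S [ 0.5713 -0.3455  2.7129] 1005 [-0.0026 -0.0003 -0.0105]
[ 0.50282721 -0.29552277  0.16066132] 1.78 goal [ 0.4958 -0.311 ]
turn [-0.001, -0.003, 0.014] shift [0.0003, -0.0171, -0.0393]
turn [0.0, 0.0, 0.0] shift [0.0, 0.0, 0.148]
```

Call:
jog_arm:
  plan:
    - [[0, 0, 0.014], [0.0003, -0.0165, 0.0], 0.05]
    - [[0, 0, 0.014], [0.0003, -0.0165, 0.02], 0.05]
    - [[0, 0, 0.014], [0.0003, -0.0165, 0.05], 0.05]
    - [[0, 0, 0.014], [0.0003, -0.0165, 0.07], 0.05]
    - [[0, 0, 0.014], [0.0003, -0.0165, 0.07], 0.05]
    - [[0, 0, 0.014], [0.0003, -0.0165, 0.07], 0.05]
    - [[0, 0, 0.014], [0.0003, -0.0165, 0.07], 0.05]

```text
clock: 24.48
position: [0.4964, -0.312, 0.0928]
ee_rot: [0.213, 0.977, -0.001, -0.0]
ft_force: [1.0, -0.0, 0.3]
grip_width: 0.589
grasp_force: 0.0
```

```bash
python3 pan.py S -1 wrist .083 Z; python3 rel.py S
```

```text
[ 0.49659472 -0.31211841  0.0929721 ] 1.84 goal [ 0.4958 -0.311 ]
turn [-0.002, 0.001, -0.001] shift [0.0011, 0.0005, -0.107]
turn [0.0, 0.0, 0.0] shift [0.0, 0.0, 0.148]
[ 0.49659472 -0.31211841  0.0929721 ] [0.6 0.4 0.7] pan in tool [-0.0818  0.0009  0.093 ] yaw err [ 1.    -0.001 -0.001]
```

Call:
jog_arm:
  plan:
    - [[0, 0, 0], [0.001, 0.0005, 0.025], 0.05]
    - [[0, 0, 0], [0.001, 0.0005, 0.04], 0.05]
    - [[0, 0, 0], [0.001, 0.0005, 0.04], 0.05]
    - [[0, 0, 0], [0.001, 0.0005, 0.04], 0.05]

```text
clock: 24.87
position: [0.4951, -0.3111, 0.0521]
ee_rot: [0.213, 0.977, -0.001, -0.001]
ft_force: [0.9, -0.8, 0.4]
grip_width: 0.583
grasp_force: 0.0
```

Call:
jog_arm:
  plan:
    - [[0, 0, 0], [0, 0, 0], 0.01]
    - [[0, 0, 0], [0, 0, 0], 0.01]
    - [[0, 0, 0], [0, 0, 0], 0.01]
    - [[0, 0, 0], [0, 0, 0], 0.01]
    - [[0, 0, 0], [0, 0, 0], 0.01]
    - [[0, 0, 0], [0, 0, 0], 0.01]

```text
clock: 25.37
position: [0.4953, -0.3113, 0.0524]
ee_rot: [0.213, 0.977, -0.001, -0.0]
ft_force: [-2.4, 1.4, 6.3]
grip_width: 0.184
grasp_force: 107.3
```

```bash
python3 rel.py S
```

```text
[ 0.4953376  -0.31129155  0.05244887] [-2.4  1.4  6.3] pan in tool [-0.0834  0.0007  0.0524] yaw err [ 1.    -0.002  0.   ]
```

Call:
jog_arm:
  plan:
    - [[0, 0, 0], [0, 0, -0.015], 0.01]
    - [[0, 0, 0], [0, 0, -0.035], 0.01]
    - [[0, 0, 0], [0, 0, -0.065], 0.01]
    - [[0, 0, 0], [0, 0, -0.1], 0.01]
    - [[0, 0, 0], [0, 0, -0.13], 0.01]
    - [[0, 0, 0], [0, 0, -0.13], 0.01]
    - [[0, 0, 0], [0, 0, -0.13], 0.01]

```text
clock: 25.95
position: [0.496, -0.3113, 0.183]
ee_rot: [0.213, 0.977, -0.001, 0.001]
ft_force: [0.4, 0.8, -2.6]
grip_width: 0.183
grasp_force: 107.7
```

```bash
python3 put.py 200 -1 .083 .545 .094 .183 .08
python3 - <<'E'
from h import *
o=get_obs(); s=camera("scene"); R=Rn.from_quat(o["ee_rot"]); c=o["position"]-R.apply([.083,0,0]); print(c[:2],fit([s],"S",np.array([c[0],c[1],2.713]),z=o["position"][2]-.053)[0])
E
```

```text
[ 0.49595568 -0.31132476  0.18303779] goal [0.467  0.0656]
turn [-0.002, 0.001, -0.779] shift [0.1835, 0.3305, -0.0007]
turn [0.0, 0.0, 0.0] shift [0.0, 0.0, 0.103]
[ 0.57139341 -0.34593875] [ 0.57086554 -0.34668692  2.79782681]
```

Call:
jog_arm:
  plan:
    - [[0, 0, -0.05], [0.008, 0.015, 0], 0.01]
    - [[0, 0, -0.13], [0.024, 0.044, 0], 0.01]
    - [[0, 0, -0.23], [0.042, 0.076, 0], 0.01]
    - [[0, 0, -0.33], [0.06, 0.108, 0], 0.01]
    - [[0, 0, -0.43], [0.078, 0.14, 0], 0.01]
    - [[0, 0, -0.53], [0.096, 0.172, 0], 0.01]
    - [[0, 0, -0.63], [0.114, 0.204, 0], 0.01]
    - [[0, 0, -0.7], [0.128, 0.23, 0], 0.01]

```text
clock: 26.67
position: [0.4732, -0.0455, 0.1796]
ee_rot: [-0.138, 0.99, 0.0, -0.002]
ft_force: [1.6, 0.6, -1.1]
grip_width: 0.183
grasp_force: 107.7
```

```bash
python3 put.py 200 -1 .083 .545 .094 .183 .08
```

```text
[ 0.47318765 -0.04549659  0.17955005] goal [0.467  0.0656]
turn [0.001, -0.005, -0.072] shift [-0.0244, 0.1086, -0.0035]
turn [0.0, 0.0, 0.0] shift [0.0, 0.0, 0.103]
```

Call:
jog_arm:
  plan:
    - [[0, 0, -0.03], [-0.006, 0.027, 0], 0.01]
    - [[0, -0.003, -0.06], [-0.013, 0.055, 0], 0.01]
    - [[0, -0.003, -0.072], [-0.019, 0.08, 0], 0.01]
    - [[0, -0.003, -0.072], [-0.023, 0.098, 0], 0.01]
    - [[0, -0.003, -0.072], [-0.023, 0.1, 0], 0.01]
    - [[0, -0.003, -0.072], [-0.023, 0.1, 0], 0.01]
    - [[0, -0.003, -0.072], [-0.023, 0.1, 0], 0.01]
    - [[0, -0.003, -0.072], [-0.023, 0.1, 0], 0.01]

```text
clock: 27.33
position: [0.47, 0.0528, 0.1803]
ee_rot: [-0.169, 0.986, -0.0, -0.0]
ft_force: [-0.1, -0.3, -1.6]
grip_width: 0.186
grasp_force: 107.7
```

```bash
python3 put.py 200 -1 .083 .545 .094 .183 .0705
```

```text
[0.46999727 0.05279005 0.18029915] goal [0.467  0.0656]
turn [-0.0, -0.001, -0.009] shift [-0.0015, 0.0131, -0.0027]
turn [0.0, 0.0, 0.0] shift [0.0, 0.0, 0.1125]
```

Call:
jog_arm:
  plan:
    - [[0, 0, -0.009], [-0.0015, 0.0125, 0.0], 0.01]
    - [[0, 0, -0.009], [-0.0015, 0.0125, 0.02], 0.01]
    - [[0, 0, -0.009], [-0.0015, 0.0125, 0.045], 0.01]
    - [[0, 0, -0.009], [-0.0015, 0.0125, 0.07], 0.01]
    - [[0, 0, -0.009], [-0.0015, 0.0125, 0.09], 0.01]
    - [[0, 0, -0.009], [-0.0015, 0.0125, 0.1], 0.01]
    - [[0, 0, -0.009], [-0.0015, 0.0125, 0.105], 0.01]
    - [[0, 0, -0.009], [-0.0015, 0.0125, 0.105], 0.01]

```text
clock: 28.0
position: [0.4672, 0.0663, 0.0754]
ee_rot: [-0.174, 0.985, -0.0, -0.0]
ft_force: [-0.4, 0.2, -1.3]
grip_width: 0.185
grasp_force: 107.7
```

Call:
jog_arm:
  plan:
    - [[0, 0, 0], [0, 0, 0], 0.01]
    - [[0, 0, 0], [0, 0, 0.002], 0.01]
    - [[0, 0, 0], [0, 0, 0.003], 0.01]
    - [[0, 0, 0], [0, 0, 0.003], 0.01]

```text
clock: 28.33
position: [0.4678, 0.0665, 0.0733]
ee_rot: [-0.175, 0.985, 0.0, 0.001]
ft_force: [0.3, -0.0, -2.0]
grip_width: 0.183
grasp_force: 107.7
```

Call:
jog_arm:
  plan:
    - [[0, 0, 0], [0, 0, 0.002], 0.01]
    - [[0, 0, 0], [0, 0, 0.003], 0.01]
    - [[0, 0, 0], [0, 0, 0.003], 0.01]

```text
clock: 28.58
position: [0.4676, 0.0663, 0.0704]
ee_rot: [-0.174, 0.985, 0.0, 0.0]
ft_force: [-3.7, -1.5, 7.4]
grip_width: 0.183
grasp_force: 109.0
```

Call:
jog_arm:
  plan:
    - [[0, 0, 0], [0, 0, 0], 0.03]
    - [[0, 0, 0], [0, 0, 0], 0.05]
    - [[0, 0, 0], [0, 0, 0], 0.05]
    - [[0, 0, 0], [0, 0, 0], 0.05]

```text
clock: 28.92
position: [0.4676, 0.0664, 0.0699]
ee_rot: [-0.174, 0.985, 0.0, 0.0]
ft_force: [-0.2, 0.5, -0.8]
grip_width: 0.581
grasp_force: 0.0
```

Call:
jog_arm:
  plan:
    - [[0, 0, 0], [0, 0, -0.03], 0.05]
    - [[0, 0, 0], [0, 0, -0.07], 0.05]
    - [[0, 0, 0], [0, 0, -0.11], 0.05]
    - [[0, 0, 0], [0, 0, -0.13], 0.05]
    - [[0, 0, 0], [0, 0, -0.13], 0.05]
    - [[0, 0, 0], [0, 0, -0.13], 0.05]

```text
clock: 29.42
position: [0.4681, 0.0666, 0.2009]
ee_rot: [-0.175, 0.985, 0.0, 0.002]
ft_force: [0.7, 0.8, -0.7]
grip_width: 0.582
grasp_force: 0.0
```

Run:
```python
from h import *
s=camera("scene"); t=camera("top")
P=np.load("P.npy",allow_pickle=True).item(); P.pop("S",0)
for cams in ([s],[t],[s,t]):
    q,f=fit(cams,"X",P["X"]); print(q.round(4),round(f))
P["X"]=q
np.save("P.npy",P)
o=get_obs(); print(o["position"],o["joint_pos"][6])
x,y,a=P["X"]; q=(x+.074*np.cos(a),y+.074*np.sin(a)); print(q);steps([((*q,.19),a+np.pi/2)])
u=proj(s,[.545,.094,.06])[0].astype(int); I=s["img"][u[1]-50:u[1]+50,u[0]-60:u[0]+60]
cv2.imwrite("pics/v11.png",cv2.resize(I,None,fx=5,fy=5,interpolation=cv2.INTER_CUBIC)[:,:,::-1])
```

```text
[ 0.4524 -0.4132  2.7042] 157
[ 0.4531 -0.4121  2.6805] 38
[ 0.4532 -0.4127  2.6814] 199
[0.46689982 0.06628113 0.19890508] 1.6869172819359184
(np.float64(0.38688858115943164), np.float64(-0.37985603905010396))
turn [0.001, -0.0, -2.331] shift [0.2285, -0.3915, 0.0091]
```

View pics/v11.png

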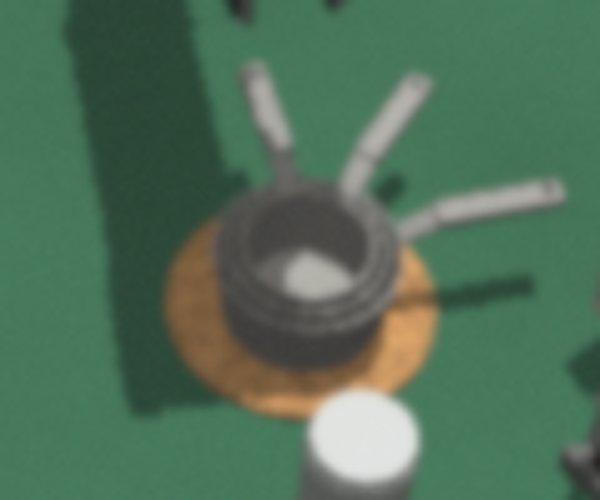

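S is nested, with its handle at (265,105). I'll grip XS further out on the handle (95 mm) and place it at 236°, which keeps the wrist in range and the fingers clear.

```bash
python3 pan.py X -1 top .095 Z
```

```text
[0.46676328 0.06623562 0.19863636] 1.69 goal [ 0.3681 -0.3705]
turn [-0.001, -0.002, 0.811] shift [0.2428, -0.3762, -0.001]
turn [0.0, 0.0, 0.0] shift [0.0, 0.0, 0.149]
```

Call:
jog_arm:
  plan:
    - [[0, 0, 0.11], [0.02, -0.03, 0], 0.04]
    - [[0, 0, 0.22], [0.042, -0.066, 0], 0.04]
    - [[0, 0, 0.33], [0.064, -0.1, 0], 0.04]
    - [[0, 0, 0.44], [0.086, -0.134, 0], 0.04]
    - [[0, 0, 0.55], [0.108, -0.168, 0], 0.04]
    - [[0, 0, 0.66], [0.13, -0.202, 0], 0.04]
    - [[0, 0, 0.76], [0.152, -0.236, 0], 0.04]
    - [[0, 0, 0.811], [0.174, -0.27, 0], 0.04]

```text
clock: 30.23
position: [0.3954, -0.2486, 0.1989]
ee_rot: [0.231, 0.973, 0.0, -0.0]
ft_force: [0.5, 0.5, 0.3]
grip_width: 0.47
grasp_force: 0.0
```

```bash
python3 pan.py X -1 scene .095 Z
```

```text
[ 0.39273537 -0.25615774  0.19933879] 1.57 goal [ 0.3681 -0.3705]
turn [-0.003, 0.001, -0.015] shift [-0.0304, -0.113, -0.0004]
turn [0.0, 0.0, 0.0] shift [0.0, 0.0, 0.149]
```

Call:
jog_arm:
  plan:
    - [[0, 0, -0.015], [-0.01, -0.038, 0.01], 0.04]
    - [[0, 0, -0.015], [-0.02, -0.075, 0.03], 0.04]
    - [[0, 0, -0.015], [-0.028, -0.105, 0.04], 0.04]
    - [[0, 0, -0.015], [-0.028, -0.105, 0.04], 0.04]
    - [[0, 0, -0.015], [-0.028, -0.105, 0.04], 0.04]
    - [[0, 0, -0.015], [-0.028, -0.105, 0.04], 0.04]
    - [[0, 0, -0.015], [-0.028, -0.105, 0.04], 0.04]

```text
clock: 30.87
position: [0.3758, -0.3524, 0.1596]
ee_rot: [0.22, 0.976, 0.0, 0.0]
ft_force: [0.8, 0.4, 0.4]
grip_width: 0.467
grasp_force: 0.0
```

```bash
python3 pan.py X -1 wrist .095 X
```

```text
X [ 0.4509 -0.4138  2.67  ] 854 [-0.0022 -0.0011 -0.0114]
[ 0.37597939 -0.3523436   0.15981922] 1.91 goal [ 0.3663 -0.3706]
turn [0.001, 0.0, 0.028] shift [0.0009, -0.0206, -0.0402]
turn [0.0, 0.0, 0.0] shift [0.0, 0.0, 0.149]
```

Call:
jog_arm:
  plan:
    - [[0, 0, 0.028], [0.001, -0.0195, 0.0], 0.04]
    - [[0, 0, 0.028], [0.001, -0.0195, 0.02], 0.04]
    - [[0, 0, 0.028], [0.001, -0.0195, 0.05], 0.04]
    - [[0, 0, 0.028], [0.001, -0.0195, 0.065], 0.04]
    - [[0, 0, 0.028], [0.001, -0.0195, 0.065], 0.04]
    - [[0, 0, 0.028], [0.001, -0.0195, 0.065], 0.04]
    - [[0, 0, 0.028], [0.001, -0.0195, 0.065], 0.04]

```text
clock: 31.5
position: [0.3669, -0.3707, 0.0961]
ee_rot: [0.234, 0.972, -0.0, 0.001]
ft_force: [0.6, 0.2, 0.6]
grip_width: 0.466
grasp_force: 0.0
```

```bash
python3 pan.py X -1 scene .095 Z; python3 rel.py X
```

```text
[ 0.36702541 -0.37091998  0.09627423] 2.0 goal [ 0.3663 -0.3706]
turn [0.0, 0.003, -0.001] shift [0.0005, -0.0, -0.1037]
turn [0.0, 0.0, 0.0] shift [0.0, 0.0, 0.149]
[ 0.36702541 -0.37091998  0.09627423] [-0.6 -0.8 -0.3] pan in tool [-0.094  -0.      0.0965] yaw err [ 1.    -0.001 -0.003]
```

Down to 0.0515, grip and lift.

Call:
jog_arm:
  plan:
    - [[0, 0, 0], [0.0005, 0, 0.025], 0.04]
    - [[0, 0, 0], [0.0005, 0, 0.0445], 0.04]
    - [[0, 0, 0], [0.0005, 0, 0.0445], 0.04]
    - [[0, 0, 0], [0.0005, 0, 0.0445], 0.04]

```text
clock: 31.88
position: [0.3657, -0.3705, 0.051]
ee_rot: [0.234, 0.972, 0.0, 0.0]
ft_force: [0.3, -0.4, 0.8]
grip_width: 0.469
grasp_force: 0.0
```

Call:
jog_arm:
  plan:
    - [[0, 0, 0], [0, 0, 0], 0.01]
    - [[0, 0, 0], [0, 0, 0], 0.01]
    - [[0, 0, 0], [0, 0, 0], 0.01]
    - [[0, 0, 0], [0, 0, 0], 0.01]
    - [[0, 0, 0], [0, 0, 0], 0.01]
    - [[0, 0, 0], [0, 0, 0], 0.01]

```text
clock: 32.38
position: [0.3659, -0.3708, 0.0512]
ee_rot: [0.234, 0.972, 0.0, 0.001]
ft_force: [-2.7, 2.0, 6.9]
grip_width: 0.183
grasp_force: 107.7
```

```bash
python3 rel.py X
```

```text
[ 0.36587336 -0.37075808  0.0511739 ] [-2.7  2.   6.9] pan in tool [-0.0953  0.0005  0.0513] yaw err [ 1.    -0.002 -0.001]
```

Call:
jog_arm:
  plan:
    - [[0, 0, 0], [0, 0, -0.015], 0.01]
    - [[0, 0, 0], [0, 0, -0.035], 0.01]
    - [[0, 0, 0], [0, 0, -0.065], 0.01]
    - [[0, 0, 0], [0, 0, -0.1], 0.01]
    - [[0, 0, 0], [0, 0, -0.135], 0.01]
    - [[0, 0, 0], [0, 0, -0.135], 0.01]
    - [[0, 0, 0], [0, 0, -0.135], 0.01]

```text
clock: 32.97
position: [0.3664, -0.3709, 0.1869]
ee_rot: [0.234, 0.972, -0.0, 0.002]
ft_force: [-0.2, 0.6, -2.5]
grip_width: 0.182
grasp_force: 107.7
```

```bash
python3 put.py 236 -1 .0945 .5455 .0945 .187 .08
python3 - <<'E'
from h import *
o=get_obs(); s=camera("scene"); R=Rn.from_quat(o["ee_rot"]); c=o["position"]-R.apply([.0945,0,0]); print(c[:2],fit([s],"X",np.array([c[0],c[1],2.67]),z=o["position"][2]-.0515)[0],o["joint_pos"].round(2))
E
```

```text
[ 0.36639768 -0.37094035  0.18693898] goal [0.4927 0.0162]
turn [-0.002, 0.004, -1.45] shift [0.064, 0.4021, 0.0]
turn [0.0, 0.0, 0.0] shift [0.0, 0.0, 0.107]
[ 0.45052069 -0.41399166] [ 0.45026086 -0.41477876  2.69936555] [-0.04  0.15  0.82  1.83 -0.12  1.2   1.92]
```

Call:
jog_arm:
  plan:
    - [[0, 0, -0.06], [0.003, 0.015, 0], 0.01]
    - [[0, 0, -0.16], [0.008, 0.045, 0], 0.01]
    - [[0, 0, -0.27], [0.013, 0.08, 0], 0.01]
    - [[0, 0, -0.38], [0.018, 0.115, 0], 0.01]
    - [[0, 0, -0.49], [0.024, 0.15, 0], 0.01]
    - [[0, 0, -0.6], [0.03, 0.185, 0], 0.01]
    - [[0, 0, -0.71], [0.036, 0.22, 0], 0.01]
    - [[0, 0, -0.82], [0.041, 0.255, 0], 0.01]

```text
clock: 33.68
position: [0.4443, -0.1222, 0.1839]
ee_rot: [-0.176, 0.984, 0.0, -0.001]
ft_force: [1.7, -0.3, -2.0]
grip_width: 0.186
grasp_force: 107.7
```

```bash
python3 put.py 236 -1 .0945 .5455 .0945 .187 .08; python3 -c "
from workcell import *
print(get_obs()['joint_pos'].round(2))"
```

```text
[ 0.44430924 -0.1222221   0.18388096] goal [0.4927 0.0162]
turn [0.002, -0.002, -0.623] shift [-0.0934, 0.113, -0.0032]
turn [0.0, 0.0, 0.0] shift [0.0, 0.0, 0.107]
[-0.36 -0.02  0.53  1.96  0.01  1.2   2.09]
```

Call:
jog_arm:
  plan:
    - [[0, 0, -0.11], [-0.018, 0.022, 0], 0.01]
    - [[0, 0, -0.22], [-0.036, 0.044, 0], 0.01]
    - [[0, 0, -0.33], [-0.054, 0.066, 0], 0.01]
    - [[0, 0, -0.44], [-0.071, 0.086, 0], 0.01]
    - [[0, 0, -0.54], [-0.083, 0.1, 0], 0.01]
    - [[0, 0, -0.6], [-0.09, 0.108, 0], 0.01]
    - [[0, 0, -0.62], [-0.092, 0.11, 0], 0.01]
    - [[0, 0, -0.62], [-0.092, 0.11, 0], 0.01]

```text
clock: 34.35
position: [0.4936, 0.0107, 0.184]
ee_rot: [-0.466, 0.885, 0.0, -0.001]
ft_force: [0.3, -0.7, -0.7]
grip_width: 0.184
grasp_force: 107.8
```

Call:
jog_arm:
  plan:
    - [[0, 0, 0], [0, 0, 0], 0.01]
    - [[0, 0, 0], [0, 0, 0], 0.01]
    - [[0, 0, 0], [0, 0, 0], 0.01]

```text
clock: 34.6
position: [0.4941, 0.009, 0.1853]
ee_rot: [-0.464, 0.886, -0.0, 0.0]
ft_force: [-0.6, 0.2, -1.8]
grip_width: 0.184
grasp_force: 107.7
```

```bash
python3 put.py 236 -1 .0945 .5455 .0945 .187 .08; python3 -c "
from workcell import *
print(get_obs()['joint_pos'].round(2))"
```

```text
[0.49409107 0.00898837 0.18525754] goal [0.4927 0.0162]
turn [-0.0, 0.0, -0.013] shift [-0.0051, 0.0053, -0.0017]
turn [0.0, 0.0, 0.0] shift [0.0, 0.0, 0.107]
[-0.49  0.07  0.4   1.88 -0.03  1.2   2.45]
```

Call:
jog_arm:
  plan:
    - [[0, 0, -0.013], [-0.005, 0.005, 0.0], 0.01]
    - [[0, 0, -0.013], [-0.005, 0.005, 0.02], 0.01]
    - [[0, 0, -0.013], [-0.005, 0.005, 0.045], 0.01]
    - [[0, 0, -0.013], [-0.005, 0.005, 0.07], 0.01]
    - [[0, 0, -0.013], [-0.005, 0.005, 0.09], 0.01]
    - [[0, 0, -0.013], [-0.005, 0.005, 0.1], 0.01]
    - [[0, 0, -0.013], [-0.005, 0.005, 0.105], 0.01]
    - [[0, 0, -0.013], [-0.005, 0.005, 0.105], 0.01]

```text
clock: 35.27
position: [0.4929, 0.017, 0.08]
ee_rot: [-0.471, 0.882, 0.0, -0.0]
ft_force: [-0.1, -0.6, -1.3]
grip_width: 0.184
grasp_force: 107.7
```

Call:
jog_arm:
  plan:
    - [[0, 0, 0], [0, 0, 0], 0.01]
    - [[0, 0, 0], [0, 0, 0.002], 0.01]
    - [[0, 0, 0], [0, 0, 0.003], 0.01]
    - [[0, 0, 0], [0, 0, 0.003], 0.01]

```text
clock: 35.6
position: [0.4935, 0.017, 0.0778]
ee_rot: [-0.471, 0.882, -0.0, 0.001]
ft_force: [0.2, -0.6, -1.8]
grip_width: 0.179
grasp_force: 107.7
```

Call:
jog_arm:
  plan:
    - [[0, 0, 0], [0, 0, 0.0015], 0.01]
    - [[0, 0, 0], [0, 0, 0.003], 0.01]
    - [[0, 0, 0], [0, 0, 0.003], 0.01]

```text
clock: 35.85
position: [0.4936, 0.0165, 0.075]
ee_rot: [-0.47, 0.883, -0.0, 0.001]
ft_force: [-2.8, -1.9, 8.0]
grip_width: 0.181
grasp_force: 109.0
```

Call:
jog_arm:
  plan:
    - [[0, 0, 0], [0, 0, 0], 0.025]
    - [[0, 0, 0], [0, 0, 0], 0.035]
    - [[0, 0, 0], [0, 0, 0], 0.035]
    - [[0, 0, 0], [0, 0, 0], 0.035]

```text
clock: 36.18
position: [0.4932, 0.017, 0.0743]
ee_rot: [-0.471, 0.882, -0.0, 0.0]
ft_force: [0.4, -0.9, -0.1]
grip_width: 0.409
grasp_force: 0.0
```

Call:
jog_arm:
  plan:
    - [[0, 0, 0], [0, 0, -0.03], 0.035]
    - [[0, 0, 0], [0, 0, -0.07], 0.035]
    - [[0, 0, 0], [0, 0, -0.11], 0.035]
    - [[0, 0, 0], [0, 0, -0.15], 0.035]
    - [[0, 0, 0], [0, -0.04, -0.15], 0.035]
    - [[0, 0, 0], [0, -0.08, -0.15], 0.035]
    - [[0, 0, 0], [0, -0.12, -0.15], 0.035]
    - [[0, 0, 0], [0, -0.12, -0.15], 0.035]

```text
clock: 36.85
position: [0.5921, -0.0493, 0.2241]
ee_rot: [-0.471, 0.882, -0.001, -0.0]
ft_force: [-0.4, 0.9, -1.5]
grip_width: 0.41
grasp_force: 0.0
```

Run:
```python
from h import *
s=camera("scene"); t=camera("top"); v=[]
print(get_obs()["position"])
for c in (s,t):
    u=proj(c,[.545,.094,.06])[0].astype(int); v.append(cv2.resize(c["img"][u[1]-55:u[1]+55,u[0]-55:u[0]+55],(400,400),interpolation=cv2.INTER_CUBIC))
v=np.hstack(v); w=np.zeros((200,800,3),np.uint8); w[:,:266]=cv2.resize(s["img"],(266,200)); w[:,266:532]=cv2.resize(t["img"],(266,200))
cv2.imwrite("pics/v12.png",np.vstack([v,w])[:,:,::-1])
for c in (s,t):
  for k,yaw,z in (("L",110,6),("M",155,12),("S",200,18),("X",236,24)):
    p=(.545,.094,np.radians(yaw)); pass
```

```text
[ 0.59189871 -0.05278835  0.22354189]
```

View pics/v12.png

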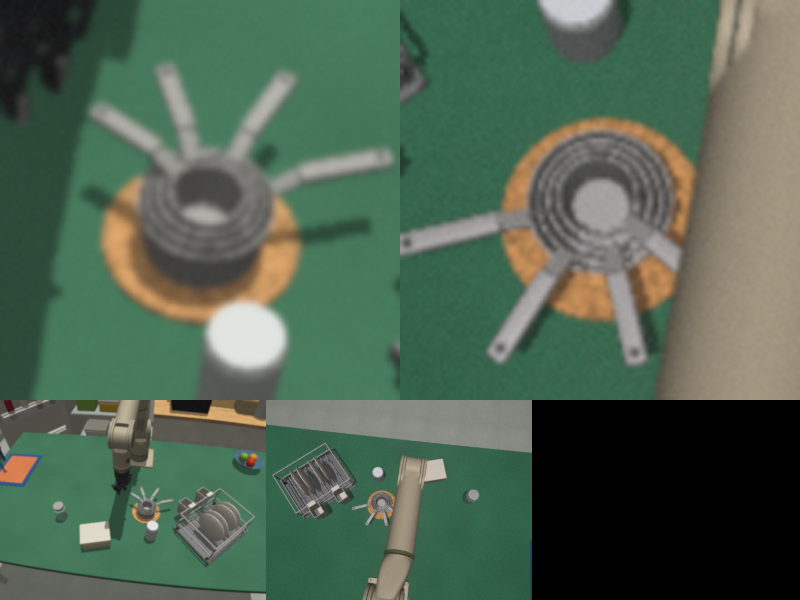

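All four pans are nested concentric and level, with handles fanned at (390,155), (285,80), (165,70) and (100,110) in the left tile. Both cups hang outside the rail, and the arm is clear.

```bash
python3 -c "
from workcell import *
print(hand_in())"
```

```text
the job is handed in; nothing more can be done
None
```

The job is handed in but returned no verdict: in the last pictures all four pans are nested level on the mat with their handles fanned, both cups hang outside the front rail, and the box, can and jar look untouched.

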